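# Rebuild the dummy load and leave its guard ajar

### The arm

A 6-joint arm with a two-finger parallel gripper is mounted at the origin on the work surface. World frame = base frame: x ahead of the robot, y to its left, z up, the work surface at z = 0. Lengths are in m, angles in degrees, forces in N, time in s.
With the tool pointing down it reaches from about 0.3 to 0.75 m from the base axis. Payload 8.5 kg.
Tool frame: the origin (TCP) lies midway between the tips of the shut fingers; the grasp point (between the pads) lies 19 mm behind it; z points along the fingers, y is the direction in which the jaws open and shut (so a half turn about z gives the same grasp; the last joint's range is limited). The gripper opens to 85 mm and grips with 20 to 120 N. Pads are 22 mm wide; open, the fingers measure 114 mm over their backs; the gripper's body (76 mm by 85 mm) begins 54 mm behind the grasp point. The pads swing forward as they close: fully open they stand 13 mm farther back than shut.
Start: joints at [60.888, 21.807, 74.336, -0, 83.858, -12.336], TCP at [0.159, 0.527, 0.231] pointing down, gripper open.
Joint ranges: [-178.18, 178.18], [-50.72, 133.34], [12.68, 142.11], [-81.47, 261.47], [9.98, 163.14], [-165.26, 165.26]. Speed limits (degrees/s): [136.94, 136.94, 180, 180, 180, 180].

### API

Orientations are given as a 3x3 rotation matrix whose columns are the frame's x, y, z axes.
In Python, from rig import env, viewer, ticket gives the robot as it stands. The module is installed in compiled form; this text tells all that it offers.
- The arm moves only by the shell command python3 -m pendant 'ROWS' [FORCE]. ROWS is JSON, a list of rows, each a list of 3 entries, a list of its own where there are three numbers: the shift along the world's x, y, z in mm, then the turn about the world's z in rad, then the opening, from -1 (shut) to 1 (fully open). A call has 1 to 12 rows; each row shifts and turns the pose as measured when the row begins; what a row does not reach is not made up. A row lasts 1/8 s, in which the tool goes at most 62.5 mm and 10.7 degrees, less where a joint would pass 70% of its speed; a pose out of reach is approached as far as the arm can. A call with a gripper value outside its range is refused whole. The fingers move at their own pace and stop on an object; FORCE is the grip in N (left out, the last holds). Time passes only in rows, so rows that do not move let the fingers close. It gives the time, the measured TCP pose, the force and the opening at its end, in the units of the state.
- env.observe(): the state, without advancing time (a new reading comes with each control period).
- viewer.get_image(name): name is "side" or "top"; returns (picture, depth): 480x640x3 uint8, red, green, blue; 480x640 float32, m along the optical axis (not along the pixel's ray), 0 where there is no reading.
- viewer.camera_params(name): a dict with "fx", "fy", "cx", "cy" (pixels), "D" ([k1, k2, p1, p2, k3] as OpenCV has them; the pictures are not rectified), "rvec" (rotation vector, rad) and "tvec" (3), from world to camera coordinates, as OpenCV has them. Camera axes: x right, y down, z forward; pixel columns grow to the right and rows downward; lengths in m; the calibration is good to about 2 mm. A picture is of the moment at which its call begins. camera_params takes no time and is no camera call.
- ticket.close_job(): hands the job in, once; it reports no verdict.
The state is a dict: "time_s": time; "q": joint angles; "qvel": joint speeds; "joint_efforts": joint torques, N m; "position": TCP position; "tool_rot": TCP orientation; "ft_force": force on the tool from outside, world axes, zero at the start; "wrist_torque": the same for the moment, N m; "grip_width": finger opening in m.
Only numpy, scipy, OpenCV 4.12 (cv2) and the standard library are available. Lean on these libraries where they do the work, as an engineer would, in place of code of your own. Each camera call takes 0.05 s, during which the arm holds its last target. There are 200 camera calls.

### The job

Rebuild the dry dummy load in its cooling bay: first lift the guard's stay off the pin and drop its outermost hole (nearest the red knob) over the pin so that the guard stands wide open, then stack the plain black base, every white ceramic spacer there is and last the finned copper cap flat and square inside the corner guides. Finally lift the stay again and drop its middle hole fully over the pin, so that the guard is left half open for cooling. Leave everything else on the desk where it lies.

Things in the scene. Friction and masses are not known exactly. Their poses are not given: they have to be found in the camera images.
- pocket (a point): floor centre of the bay's pocket, 20 mm above the desk on a grey plate that reaches 130 mm to -x, 70 to +x, 120 to -y, 105 to +y. x, y square to the pocket, z up; guard on the -x side, knob to -y. 68 x 68 mm inside (3 mm clearance all round), bounded only by four aluminium corner angles 66 mm tall, 5 mm thick; a 44 mm gap amid each side lets a finger through
- guard (a joint): swing angle (rad) of the clear guard panel about its vertical hinge; 0 = shut (panel along the pocket's y axis, 100 mm to its -x side), growing as its free edge swings towards -x of the pocket (clockwise from above). It is 150 mm wide, its top edge is 71 mm above the desk; it moves with about 0.03 N m of friction. It stands at about 0.26 on the inner hole, 0.78 on the middle hole, 1.31 on the outer hole
- stay (a joint): lift angle (rad) of the stay about its pivot: 0 = lying level, fully down (its stop); grows as the knob end is raised, to 0.7 at most. It falls under its own weight
- guard_hinge (a point): point on the guard's vertical hinge axis at the height of the stay's underside (75 mm above the desk); the hinge post's top is 90 mm above the desk
- stay_pivot (a point): the stay's pivot on the guard's top edge, 90 mm from the hinge axis: here the stay both swivels about the vertical and tilts up. The stay is a flat steel bar 30 mm wide, 5 mm thick, 233 mm long with three 15 mm square holes in a row along its centre line; this point lies on the bar's centre line at its underside, 75 mm above the desk
- hole_inner (a point): centre of the stay's hole nearest the pivot, 80 mm from it, at the bar's underside; this hole is on the pin at the start
- hole_middle (a point): centre of the stay's middle hole, 121 mm from the pivot, at the bar's underside
- hole_outer (a point): centre of the stay's outermost hole, 168 mm from the pivot, nearest the knob, at the bar's underside
- knob (a point): middle of the red upright knob on the stay's free end: a cylinder 20 mm in diameter standing 38 mm above the bar's upper face; this point is on its axis, 205 mm along the bar from the pivot, 25 mm above the bar's underside (18 mm below the knob's top). Pushing or pulling the raised knob moves the guard
- pin_tip (a point): rounded top of the fixed upright brass pin, 10 mm in diameter, 89 mm above the desk. A bar lying level has its underside 14 mm below this point, so the bar must be raised more than that at the pin to come free
- load_base: dummy load base, plain black-anodised metal, 62 x 62 x 20 mm square block; origin at the centre of its underside, z up through its thickness, x and y square to its sides (it fits any quarter turn)
- spacer1: dummy load spacer, white ceramic, one of up to four alike (two to four are present), 62 x 62 x 10 mm square block; origin at the centre of its underside, z up through its thickness, x and y square to its sides (it fits any quarter turn)
- spacer2: dummy load spacer, white ceramic, one of up to four alike (two to four are present), 62 x 62 x 10 mm square block; origin at the centre of its underside, z up through its thickness, x and y square to its sides (it fits any quarter turn)
- spacer3: dummy load spacer, white ceramic, one of up to four alike (two to four are present), 62 x 62 x 10 mm square block; origin at the centre of its underside, z up through its thickness, x and y square to its sides (it fits any quarter turn)
- spacer4: dummy load spacer, white ceramic, one of up to four alike (two to four are present), 62 x 62 x 10 mm square block; origin at the centre of its underside, z up through its thickness, x and y square to its sides (it fits any quarter turn)
- cap: dummy load cap, copper with seven fins along its x axis, 62 x 62 x 24 mm square block; origin at the centre of its underside, z up through its thickness, x and y square to its sides (it fits any quarter turn) including the fins
- antenna: bystander: black rubber-duck antenna, 170 mm long, 16 mm thick, lying along its x axis; origin at its middle, on the desk
- adapter: bystander: silver coaxial adapter, 62 mm long, 21 mm thick, lying along its x axis; origin underneath its middle
- board: bystander: green circuit board, 100 x 70 mm, about 11 mm high over its parts; origin underneath its middle
- fuse_holder: bystander: yellow plastic fuse holder, 110 x 28 x 22 mm, long side along its x axis; origin underneath its middle
- multimeter: bystander: orange multimeter, 160 x 78 x 36 mm, long side along its x axis; origin underneath its middle
- mug: bystander: blue mug, 80 mm across, 90 mm tall; origin underneath its middle

How it is judged (in metres and radians):
On the way, in this order (a step that is already met when the one before it is completed fails the run):
1. the stay's outermost hole is down over the pin, guard wide open (horizontal distance between hole_outer and pin_tip below 0.006 m and value of joint stay below 0.045 rad), for 0.3 s.
2. the base lies flat on the pocket floor, with the guard still wide open (all of step 1 and horizontal distance between load_base and pocket below 0.007 m and z of load_base in the frame of pocket between -0.003 and 0.004 m and angle between load_base's own z axis and vertical below 0.06 rad and (angle between the x axis of load_base and the x axis of pocket, either way round below 0.15 rad or angle between the x axis of load_base and the y axis of pocket, either way round below 0.15 rad)), for 0.3 s.
3. all spacers present lie flat on the base (all of step 2 and horizontal distance between each of spacer1, spacer2, spacer3, spacer4 and pocket below 0.007 m and z of spacer1 in the frame of pocket between 0.016 and 0.054 m and angle between each of spacer1, spacer2, spacer3, spacer4's own z axis and vertical below 0.06 rad and (angle between the x axis of spacer1 and the x axis of pocket, either way round below 0.15 rad or angle between the x axis of spacer1 and the y axis of pocket, either way round below 0.15 rad) and z of spacer2 in the frame of pocket between 0.016 and 0.054 m and (angle between the x axis of spacer2 and the x axis of pocket, either way round below 0.15 rad or angle between the x axis of spacer2 and the y axis of pocket, either way round below 0.15 rad) and z of spacer3 in the frame of pocket between 0.016 and 0.054 m and (angle between the x axis of spacer3 and the x axis of pocket, either way round below 0.15 rad or angle between the x axis of spacer3 and the y axis of pocket, either way round below 0.15 rad) and z of spacer4 in the frame of pocket between 0.016 and 0.054 m and (angle between the x axis of spacer4 and the x axis of pocket, either way round below 0.15 rad or angle between the x axis of spacer4 and the y axis of pocket, either way round below 0.15 rad)), for 0.3 s.
4. the cap lies flat on the top spacer, with the guard still wide open (all of step 3 and horizontal distance between cap and pocket below 0.007 m and z of cap in the frame of pocket between 0.034 and 0.0645 m and angle between cap's own z axis and vertical below 0.06 rad and (angle between the x axis of cap and the x axis of pocket, either way round below 0.15 rad or angle between the x axis of cap and the y axis of pocket, either way round below 0.15 rad) and z of cap in the frame of spacer1 above 0.007 m and z of cap in the frame of spacer2 above 0.007 m and z of cap in the frame of spacer3 above 0.007 m and z of cap in the frame of spacer4 above 0.007 m), for 0.3 s.
At the end, for the whole second after the job is handed in: Base, all present spacers, then cap lie stacked in the pocket at rest: each within 7 mm of its centre, tilt under 0.06 rad, square within 0.15 rad, cap underside under 64.5 mm above the floor. The stay's middle hole is within 6 mm of the pin, lift under 0.045 rad (horizontal distance between each of load_base, spacer1, spacer2, spacer3, spacer4, cap and pocket below 0.007 m and z of load_base in the frame of pocket between -0.003 and 0.004 m and angle between each of load_base, spacer1, spacer2, spacer3, spacer4, cap's own z axis and vertical below 0.06 rad and (angle between the x axis of load_base and the x axis of pocket, either way round below 0.15 rad or angle between the x axis of load_base and the y axis of pocket, either way round below 0.15 rad) and z of spacer1 in the frame of pocket between 0.016 and 0.054 m and (angle between the x axis of spacer1 and the x axis of pocket, either way round below 0.15 rad or angle between the x axis of spacer1 and the y axis of pocket, either way round below 0.15 rad) and z of spacer2 in the frame of pocket between 0.016 and 0.054 m and (angle between the x axis of spacer2 and the x axis of pocket, either way round below 0.15 rad or angle between the x axis of spacer2 and the y axis of pocket, either way round below 0.15 rad) and z of spacer3 in the frame of pocket between 0.016 and 0.054 m and (angle between the x axis of spacer3 and the x axis of pocket, either way round below 0.15 rad or angle between the x axis of spacer3 and the y axis of pocket, either way round below 0.15 rad) and z of spacer4 in the frame of pocket between 0.016 and 0.054 m and (angle between the x axis of spacer4 and the x axis of pocket, either way round below 0.15 rad or angle between the x axis of spacer4 and the y axis of pocket, either way round below 0.15 rad) and z of cap in the frame of pocket between 0.034 and 0.0645 m and (angle between the x axis of cap and the x axis of pocket, either way round below 0.15 rad or angle between the x axis of cap and the y axis of pocket, either way round below 0.15 rad) and z of cap in the frame of spacer1 above 0.007 m and z of cap in the frame of spacer2 above 0.007 m and z of cap in the frame of spacer3 above 0.007 m and z of cap in the frame of spacer4 above 0.007 m and horizontal distance between hole_middle and pin_tip below 0.006 m and value of joint stay below 0.045 rad and linear speed of each of load_base, spacer1, spacer2, spacer3, spacer4, cap below 0.02 m/s); the robot touches nothing.
It fails at once if a bystander (antenna, adapter, circuit board, fuse holder, multimeter, mug) is pushed more than 40 mm (distance of any of antenna, adapter, board, fuse_holder, multimeter, mug from where it was at the start of the episode above 0.04 m).
Of spacer1, spacer2, spacer3, spacer4 only 2 to 4 are there at a start; the rules pass over those that are not, and their reading is None.
At some moment in a run one of load_base, spacer1, spacer2, spacer3, spacer4, cap may be knocked a few centimetres aside while the robot is not near it.
Once in a run the grip may slacken for a moment while it holds something.
It also fails if it takes over 210 s, if anything falls off the work surface, if the arm or the gripper's body presses on something with over 40 N, if the wrist force passes 120 N, or if a joint passes its speed limit or range.

## Working session

There is one attempt and no reset: what is moved stays moved. The work goes in short steps, Python scripts to look and compute and a shell command to move; the robot and the scene stay as the last step left them, time stands still between calls to the robot, and variables do not carry over. Pictures are saved under pics/ and viewed, about 12 in all and at most 16, crops included, and the job is handed in when it is done.

```bash
mkdir -p pics; cat > h.py <<'E'
import numpy as np, cv2
from rig import env, viewer, ticket
def grab(n, tag=None):
    im,d=viewer.get_image(n); im=np.array(im); d=np.array(d)
    if tag: cv2.imwrite(f'pics/{tag}.png', im[:,:,::-1])
    return im,d
def cam(n):
    p=viewer.camera_params(n); K=np.array([[p['fx'],0,p['cx']],[0,p['fy'],p['cy']],[0,0,1.]])
    R=cv2.Rodrigues(np.array(p['rvec'],float))[0]; return K,np.array(p['D'],float),R,np.array(p['tvec'],float).ravel()
def ray(n,uv):
    K,D,R,t=cam(n); u=cv2.undistortPoints(np.array(uv,float).reshape(-1,1,2),K,D).reshape(-1,2)
    d=np.c_[u,np.ones(len(u))]@R; return -R.T@t, d
def on_plane(n,uv,z):
    o,d=ray(n,uv); s=(z-o[2])/d[:,2]; return o+d*s[:,None]
def proj(n,P):
    K,D,R,t=cam(n); return cv2.projectPoints(np.array(P,float).reshape(-1,1,3),cv2.Rodrigues(R)[0],t,K,D)[0].reshape(-1,2)
def cloud(n,d):
    v,u=np.mgrid[0:480,0:640]; o,r=ray(n,np.c_[u.ravel(),v.ravel()])
    P=o+r*d.ravel()[:,None]; P[d.ravel()<=0]=np.nan
    return P.reshape(480,640,3)
E
python3 - <<'E'
from h import *
for n in('top','side'):
    im,d=grab(n,n+'0'); np.savez(n+'0.npz',im=im,d=d)
    o,_=ray(n,[[320,240]]);print(n,o,on_plane(n,[[320,240],[0,0],[640,480]],0).round(3).tolist())
s=env.observe();print(s)
E
```

```text
top [0.28217668 0.02047899 1.46364063] [[0.527, 0.0, 0.0], [1.214, 0.859, 0.0], [-0.059, -0.732, 0.0]]
side [ 0.14926239 -0.97856334  1.2112223 ] [[0.541, 0.127, 0.0], [-0.385, 2.143, 0.0], [0.942, -0.749, 0.0]]
{'time_s': 0.1, 'q': array([ 6.08869646e+01,  2.18370076e+01,  7.43790789e+01,  4.05812782e-04,
        8.38596576e+01, -1.23346337e+01]), 'qvel': array([ 0.02500414, -0.09703392, -0.16972536,  0.03583522, -0.09194047,
       -0.07878692]), 'joint_efforts': array([ 4.80495873e-03, -4.49220979e+01, -2.31656456e+01, -1.12783050e-04,
        3.63747684e-03,  5.71331066e-05]), 'position': array([0.15862572, 0.52634949, 0.23078252]), 'tool_rot': array([[-9.57428069e-01,  2.88671216e-01, -6.49342122e-04],
       [ 2.88671801e-01,  9.57427420e-01, -1.15153911e-03],
       [ 2.89281759e-04, -1.28996263e-03, -9.99999126e-01]]), 'ft_force': array([0.01965756, 0.92081557, 1.15955636]), 'wrist_torque': array([ 0.02030886, -0.0213194 , -0.02228701]), 'grip_width': 0.08530012160370623}
```

View pics/top0.png

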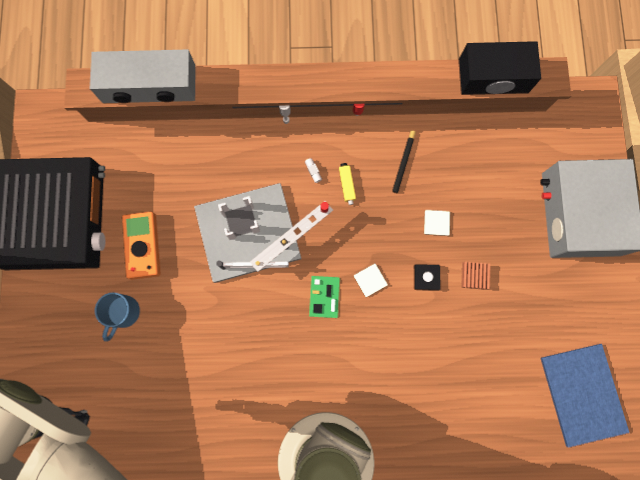

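View pics/side0.png

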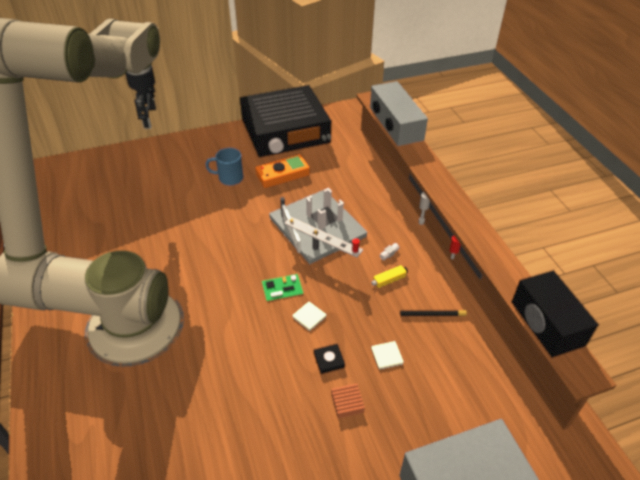

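The top view shows the bay around (245,230) with the pin and stay, the red knob at (325,207), spacers at (437,223) and (371,280), a black block at (427,277) and the cap at (476,276). I'll zoom in and measure.

```bash
python3 - <<'E'
from h import *
A=np.load('top0.npz');B=np.load('side0.npz')
a=cv2.resize(A['im'][170:300,190:345],(775,0) if 0 else None,fx=2.58*1,fy=2.58,interpolation=cv2.INTER_CUBIC)
b=cv2.resize(A['im'][195:310,345:500],None,fx=2.58,fy=2.58,interpolation=cv2.INTER_CUBIC)
c=cv2.resize(B['im'][170:300,260:415],None,fx=2.58,fy=2.58,interpolation=cv2.INTER_CUBIC)
e=cv2.resize(B['im'][290:420,280:435],None,fx=2.58,fy=2.58,interpolation=cv2.INTER_CUBIC)
h=300
f=lambda x:np.pad(x[:300,:400],((0,max(0,300-x.shape[0])),(0,max(0,400-x.shape[1])),(0,0)))
cv2.imwrite('pics/z0.png',np.vstack([np.hstack([f(a),f(b)]),np.hstack([f(c),f(e)])])[:,:,::-1])
P=cloud('top',A['d']); Q=cloud('side',B['d'])
for (u,v) in [(437,223),(371,280),(420,270),(427,277),(476,276),(238,220),(230,195),(325,207),(220,264),(283,241),(205,215),(325,297)]:
    print((u,v),P[v,u].round(3))
# blob rects by height for white and others
im=A['im'].astype(int);hsv=cv2.cvtColor(A['im'],cv2.COLOR_RGB2HSV)
for nm,m in [('white',(hsv[...,1]<70)&(hsv[...,2]>190)),('black',(hsv[...,2]<50)),('red',((hsv[...,0]<6)|(hsv[...,0]>174))&(hsv[...,1]>190)&(hsv[...,2]>120))]:
    n,l,st,ce=cv2.connectedComponentsWithStats(m.astype(np.uint8))
    for i in range(1,n):
        if 40<st[i,4]<1500 and 200<ce[i][0]<520 and 160<ce[i][1]<330:
            pts=P[l==i]; r=cv2.minAreaRect(np.argwhere(l==i)[:,::-1].astype(np.float32)); print(nm,ce[i].round(1),st[i,4],'z',np.nanmedian(pts[:,2]).round(4),np.nanmedian(pts,0).round(3),[np.round(x,1) for x in r])
E
```

```text
(437, 223) [ 0.561 -0.294  0.012]
(371, 280) [ 0.422 -0.123  0.009]
(420, 270) [ 0.443 -0.243  0.021]
(427, 277) [ 0.426 -0.26   0.017]
(476, 276) [ 0.425 -0.378  0.026]
(238, 220) [0.58  0.204 0.018]
(230, 195) [ 0.65   0.228 -0.004]
(325, 207) [ 0.585 -0.012  0.118]
(220, 264) [0.461 0.238 0.089]
(283, 241) [0.513 0.089 0.084]
(205, 215) [0.594 0.287 0.021]
(325, 297) [ 0.383 -0.008  0.011]
white [312.6 169.5] 181 z 0.0181 [0.707 0.014 0.018] [array([312.9, 169.3]), array([23.7,  8.5]), np.float64(63.4)]
white [270.3 197.8] 246 z 0.0194 [0.633 0.119 0.019] [array([269. , 195.8]), array([31.2, 14.1]), np.float64(4.8)]
white [246.9 198.1] 42 z 0.0821 [0.621 0.176 0.082] [array([245.9, 199.1]), array([7.4, 9.2]), np.float64(80.5)]
white [236.2 204. ] 60 z 0.02 [0.62  0.209 0.02 ] [array([236. , 204.5]), array([ 7.2, 14.8]), np.float64(63.4)]
white [436.8 222.3] 611 z 0.0085 [ 0.563 -0.294  0.009] [array([436.9, 222.3]), array([25.6, 24. ]), np.float64(3.8)]
white [370.2 279.9] 643 z 0.0089 [ 0.423 -0.121  0.009] [array([370.2, 279.9]), array([25.3, 25.3]), np.float64(60.3)]
white [427.4 276.4] 77 z 0.0198 [ 0.428 -0.261  0.02 ] [array([427.3, 276.3]), array([9.2, 8.5]), np.float64(45.0)]
white [332.5 304.9] 53 z 0.0089 [ 0.364 -0.027  0.009] [array([333., 305.]), array([ 4., 12.]), np.float64(0.0)]
black [403.8 165.9] 109 z 0.0136 [ 0.708 -0.217  0.014] [array([403.9, 165.3]), array([ 2.9, 55. ]), np.float64(18.1)]
black [427.  276.9] 503 z 0.0192 [ 0.425 -0.259  0.019] [array([427., 277.]), array([24., 24.]), np.float64(90.0)]
black [317.3 307.8] 54 z 0.0077 [0.357 0.012 0.008] [array([317.5, 307.5]), array([7., 7.]), np.float64(90.0)]
```

View pics/z0.png

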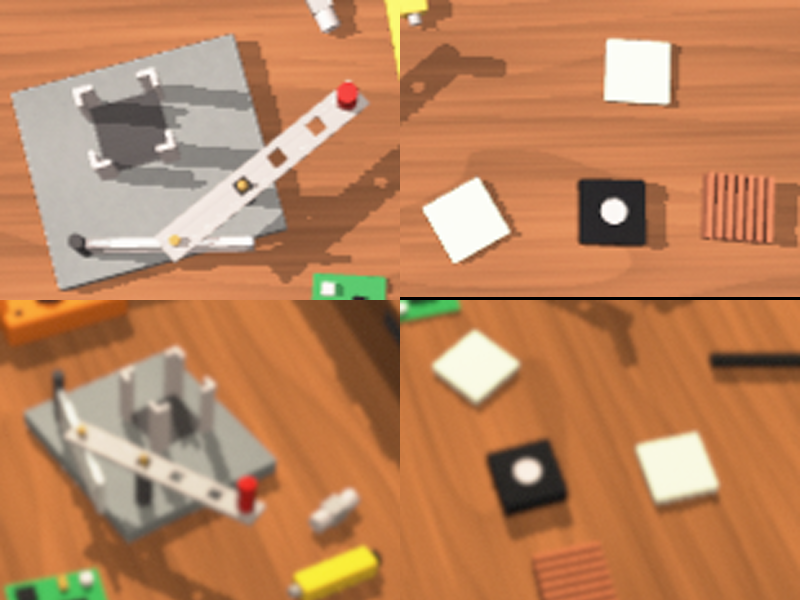

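Two spacers are present, at z≈10 mm each. Next I'll measure the bay frame, pin, hinge, knob and holes.

```bash
cat > m1.py <<'E'
from h import *
A=np.load('top0.npz'); im=A['im']; hsv=cv2.cvtColor(im,cv2.COLOR_RGB2HSV); P=cloud('top',A['d'])
# plate: low-saturation blob in region, convex hull -> quad
m=((hsv[...,1]<60)&(hsv[...,2]>60)).astype(np.uint8); m[:, :190]=0; m[:,304:]=0; m[:180]=0; m[290:]=0
n,l,st,ce=cv2.connectedComponentsWithStats(m); i=1+np.argmax(st[1:,4]); print(st[i])
c=max(cv2.findContours((l==i).astype(np.uint8),cv2.RETR_EXTERNAL,cv2.CHAIN_APPROX_NONE)[0],key=len).reshape(-1,2)
w=on_plane('top',c,0.02)[:,:2].astype(np.float32)*1000
ctr,sz,ang=cv2.minAreaRect(w); print('plate rect',ctr,sz,ang)
# robust line fits to each side using points near rect sides
bx=cv2.boxPoints((ctr,sz,ang)); L=[]
for k in range(4):
    a,b=bx[k],bx[(k+1)%4]; t=(b-a)/np.linalg.norm(b-a); nn=np.array([-t[1],t[0]])
    s=(w-a)@t; dd=abs((w-a)@nn); q=w[(dd<5)&(s>12)&(s<np.linalg.norm(b-a)-12)]
    f=cv2.fitLine(q,cv2.DIST_HUBER,0,.01,.01).ravel(); L.append(f); print('side',np.round(a),np.round(b),len(q),'ang',np.degrees(np.arctan2(f[1],f[0])).round(2))
def isec(f,g):
    return f[2:]+f[:2]*np.linalg.solve(np.c_[f[:2],-g[:2]],g[2:]-f[2:])[0]
C=np.array([isec(L[k],L[k-1]) for k in range(4)]); print('corners',C.round(1).tolist(),'centre',C.mean(0).round(1), 'lens',[np.linalg.norm(C[k]-C[k-1]).round(1) for k in range(4)])
# knob, holes
for cn in('top','side'):
    I=np.load(cn+'0.npz'); h=cv2.cvtColor(I['im'],cv2.COLOR_RGB2HSV); r=(((h[...,0]<5)|(h[...,0]>174))&(h[...,1]>180)&(h[...,2]>90)).astype(np.uint8)
    n,l,st,ce=cv2.connectedComponentsWithStats(r)
    for k in range(1,n):
        if st[k,4]>15: print(cn,'red',ce[k].round(1),st[k])
# guide tops
hi=(P[...,2]>0.075)&(P[...,2]<0.1); hi[:, :200]=0; hi[:,304:]=0; hi[:185]=0; hi[285:]=0
n,l,st,ce=cv2.connectedComponentsWithStats(hi.astype(np.uint8))
for k in range(1,n):
    if st[k,4]>4: print('hi',ce[k].round(1),st[k].tolist(),on_plane('top',[ce[k]],.086).round(4))
E
python3 m1.py; python3 - <<'E'
from h import *
A=np.load('top0.npz')['im']
a=cv2.resize(A[180:280,205:338],None,fx=6,fy=6,interpolation=cv2.INTER_CUBIC)
for k in range(0,133,10): cv2.putText(a,str(205+k),(k*6,10),0,.35,(255,255,0),1); a[::4,k*6]=(0,255,255)
for k in range(0,100,10): cv2.putText(a,str(180+k),(0,k*6+4),0,.35,(255,255,0),1); a[k*6,::4]=(0,255,255)
cv2.imwrite('pics/z1.png',a[:,:,::-1])
E
```

```text
[ 194  184  110   98 7239]
plate rect (547.953857421875, 165.86061096191406) (209.47882080078125, 255.69577026367188) 14.133097648620605
side [415. 264.] [478.  16.] 10 ang -85.33
side [478.  16.] [681.  67.] 9 ang 1.4
side [681.  67.] [618. 315.] 82 ang -75.91
side [618. 315.] [415. 264.] 72 ang 14.23
corners [[446.6000061035156, 270.79998779296875], [465.5, 39.400001525878906], [685.0, 44.70000076293945], [617.4000244140625, 314.1000061035156]] centre [553.6 167.2] lens [np.float32(176.1), np.float32(232.2), np.float32(219.5), np.float32(277.7)]
top red [358.5 108.2] [354 104  10  11  84]
top red [546.1 195.3] [542 193   9   6  50]
top red [324.2 206.4] [321 202   7  10  57]
side red [454.5 245. ] [450 236  11  18 133]
side red [355.5 244.1] [353 239   7  13  59]
hi [247.  199.2] [243, 197, 8, 7, 29] [[0.6161 0.174  0.086 ]]
hi [221.  206.3] [218, 203, 8, 9, 35] [[0.6001 0.2365 0.086 ]]
hi [277.1 246.7] [249, 218, 55, 54, 727] [[0.499  0.1031 0.086 ]]
hi [254.1 225.5] [250, 220, 8, 9, 32] [[0.5514 0.1573 0.086 ]]
hi [227.4 232.4] [224, 228, 9, 8, 33] [[0.5363 0.2209 0.086 ]]
hi [218.9 263.5] [216, 261, 7, 6, 33] [[0.4624 0.2406 0.086 ]]
```

View pics/z1.png

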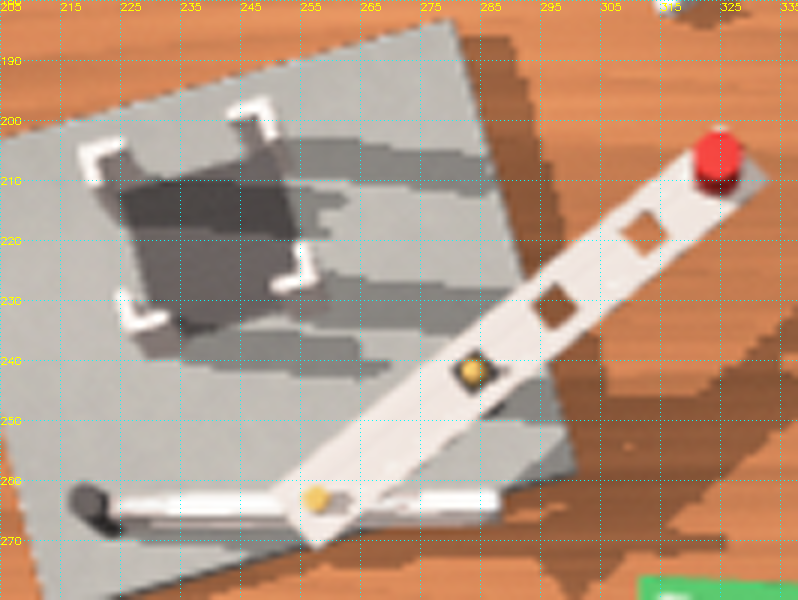

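```bash
cat > m2.py <<'E'
from h import *
f=lambda x,y:[205+(x+.5)/6-.5,180+(y+.5)/6-.5]
g=on_plane('top',[f(78,143),f(270,97),f(320,285),f(127,335)],.086)[:,:2]*1000
print('guides',g.round(1).tolist(),g.mean(0).round(1),[np.linalg.norm(g[i]-g[i-1]).round(1) for i in range(4)])
for a,b in((0,1),(3,2)): v=g[b]-g[a]; print('yaw',np.degrees(np.arctan2(v[0],-v[1])).round(2))
for a,b in((3,0),(2,1)): v=g[b]-g[a]; print('yaw',np.degrees(np.arctan2(v[1],v[0])).round(2))
for nm,p,z in(('pin',(473,371),.089),('hinge',(86,497),.09),('pivot',(316,498),.084),('knobtop',(717,152),.118),('holeM',(555,307),.0775),('holeO',(643,233),.0775)):
    print(nm,(on_plane('top',[f(*p)],z)[0]*1000).round(1))
s=ray('side',[[355.5,244.1]]); print('knob side at z.1',on_plane('side',[[355.5,244.1]],.100)*1000)
E
python3 m2.py
```

```text
guides [[607.4, 244.7], [624.5, 167.8], [547.3, 148.3], [529.0, 224.8]] [577.  196.4] [np.float64(80.9), np.float64(78.7), np.float64(79.6), np.float64(78.7)]
yaw 12.5
yaw 13.46
yaw 14.24
yaw 14.22
pin [510.8  87.9  89. ]
hinge [464.3 240.   90. ]
pivot [462.6 150.5  84. ]
knobtop [590.2  -9.9 118. ]
holeM [537.8  55.4  77.5]
holeO [567.   19.7  77.5]
knob side at z.1 [[592.14280128  -9.40755576 100.        ]]
```

```bash
cat > stay.py <<'E'
import numpy as np
from scipy.optimize import brentq
H=np.array([464.3,240.]);PIN=np.array([510.8,87.9]);Y0=np.radians(14.1-90)
def piv(th): a=Y0-th; return H+90*np.array([np.cos(a),np.sin(a)])
def theta(s): return brentq(lambda t:np.linalg.norm(piv(t)-PIN)-s,0.,1.5)
def pose(th,phi,a,hg=31):
    p=piv(th); r=205*np.cos(a)-hg*np.sin(a); return np.r_[p+r*np.array([np.cos(phi),np.sin(phi)]),205*np.sin(a)+hg*np.cos(a)-hg]
def bar(s): th=theta(s); v=PIN-piv(th); return th,np.arctan2(v[1],v[0])
E
python3 - <<'E'
from stay import *
for s in(80,121,168): print(s,bar(s)[0].round(3),np.degrees(bar(s)[1]).round(1),pose(*bar(s),0).round(1))
E
python3 -m pendant '[[[38,-47,0],-0.055,0],[[38,-47,0],-0.055,0],[[38,-47,0],-0.055,0],[[38,-47,0],-0.055,0],[[38,-47,0],-0.055,0],[[38,-47,0],-0.055,0],[[38,-47,0],-0.055,0],[[38,-47,0],-0.055,0],[[38,-47,0],-0.055,0],[[38,-47,0],-0.055,0],[[38,-47,0],-0.055,0],[[0,0,0],0,0]]'
```

```text
time_s: 1.6
position: [0.5851, -0.0102, 0.2265]
tool_rot: [[-0.609, 0.793, -0.007], [0.793, 0.609, 0.0], [0.004, -0.005, -1.0]]
ft_force: [-0.2, 0.1, -0.0]
grip_width: 0.0425Traceback (most recent call last):
  File "<stdin>", line 2, in <module>
AttributeError: 'float' object has no attribute 'round'
```

```bash
python3 - <<'E'
from stay import *
for s in(80,121,168): th,p=bar(s); print(s,round(th,3),np.degrees(p).round(1),pose(th,p,0).round(1))
E
python3 -m pendant '[[[5,0,-45],0.017,0],[[0,0,-45],0,0],[[0,0,-35],0,0],[[0,0,-14],0,0],[[0,0,0],0,0]]' 30
python3 - <<'E'
from h import *
s=env.observe();print(s['position'])
im,d=grab('top')
im2,d=grab('side')
a=cv2.resize(im[160:260,270:370],(400,400),interpolation=cv2.INTER_CUBIC);b=cv2.resize(im2[195:295,300:400],(400,400),interpolation=cv2.INTER_CUBIC)
cv2.imwrite('pics/k1.png',np.hstack([a,b])[:,:,::-1])
E
```

```text
80 0.289 -51.0 [589.4  -9.3   0. ]
121 0.806 -38.8 [576.3  35.3   0. ]
168 1.339 -41.2 [538.6  63.5   0. ]
time_s: 2.22
position: [0.5888, -0.0082, 0.0843]
tool_rot: [[-0.625, 0.781, -0.006], [0.781, 0.625, 0.001], [0.005, -0.005, -1.0]]
ft_force: [0.6, -0.3, 0.8]
grip_width: 0.0428
[ 0.58880032 -0.00817994  0.08434527]
```

View pics/k1.png

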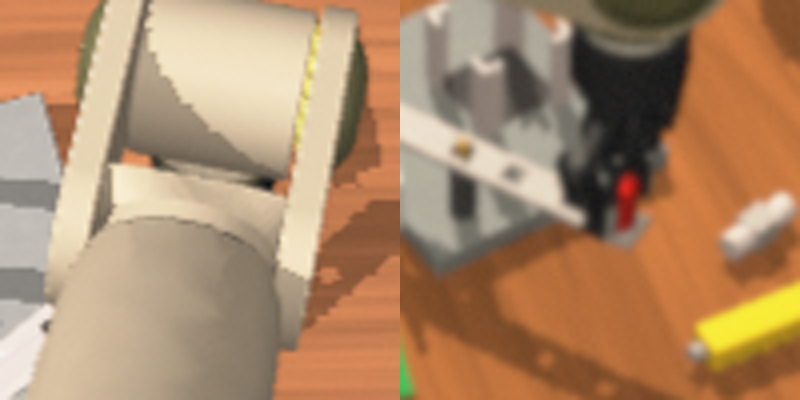

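```bash
python3 -m pendant '[[[0,0,2],0,-0.7],[[0,0,0],0,-0.8],[[0,0,0],0,-0.8],[[0,0,0],0,-0.8],[[0,0,0],0,-0.8]]' 30
python3 - <<'E'
from stay import *
th,p=bar(80); last=pose(th,p,0)
for a in np.arange(.05,.31,.05): q=pose(th,p,a); print(round(a,2),(q-last).round(1)); last=q
E
```

```text
time_s: 2.95
position: [0.5905, -0.0084, 0.0907]
tool_rot: [[-0.625, 0.781, 0.001], [0.781, 0.625, -0.001], [-0.001, 0.0, -1.0]]
ft_force: [-0.5, -0.7, -1.2]
grip_width: 0.0191
0.05 [-1.1  1.4 10.2]
0.1 [-1.5  1.8 10.1]
0.15 [-1.8  2.2 10. ]
0.2 [-2.1  2.6  9.8]
0.25 [-2.4  3.   9.6]
0.3 [-2.7  3.3  9.4]
```

```bash
python3 -m pendant '[[[-1,1,10],0,-0.9],[[-2,2,10],0,-0.9],[[-2,2,10],0,-0.9],[[-2,3,10],0,-0.9],[[-2,3,10],0,-0.9],[[-3,3,10],0,-0.9],[[0,0,0],0,-0.9]]' 40
python3 - <<'E'
from h import *
s=env.observe();print(s['position'],s['ft_force'])
im2,d=grab('side')
b=cv2.resize(im2[150:300,240:400],(640,600),interpolation=cv2.INTER_CUBIC)
cv2.imwrite('pics/k2.png',b[:,:,::-1])
E
```

```text
time_s: 3.82
position: [0.5773, 0.0068, 0.1552]
tool_rot: [[-0.625, 0.781, 0.001], [0.781, 0.625, -0.001], [-0.002, 0.0, -1.0]]
ft_force: [0.5, 0.5, -2.1]
grip_width: 0.0187
[0.5773424  0.00684853 0.15518263] [ 0.48486005  0.45912217 -2.10854589]
```

View pics/k2.png

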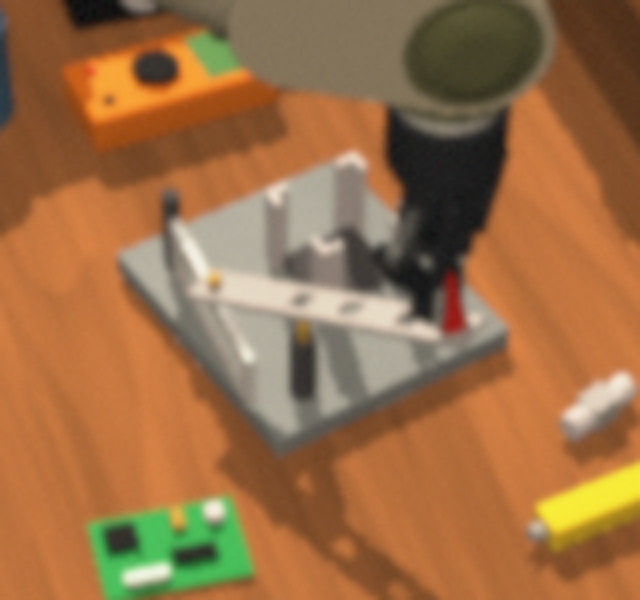

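```bash
python3 - <<'E'
from stay import *
a=.31
for s in(80,121,168):
    th,p=bar(s); print(s,round(th,3),np.degrees(p).round(1),pose(th,p,a,34).round(1))
th,p=bar(168); last=pose(th,p,a,34)
for a in np.arange(.26,-.01,-.05): q=pose(th,p,max(a,0),34); print(round(a,2),(q-last).round(1)); last=q
E
```

```text
80 0.289 -51.0 [576.8   6.4  60.9]
121 0.806 -38.8 [560.6  47.9  60.9]
168 1.339 -41.2 [523.5  76.8  60.9]
0.26 [ 3.4 -3.  -9.4]
0.21 [ 3.  -2.7 -9.6]
0.16 [ 2.7 -2.3 -9.8]
0.11 [ 2.3 -2.  -9.9]
0.06 [  1.9  -1.7 -10.1]
0.01 [  1.5  -1.4 -10.2]
```

```bash
python3 -m pendant '[[[-3,8,0],0.043,-0.9],[[-3,8,0],0.043,-0.9],[[-3,8,0],0.043,-0.9],[[-3,8,0],0.043,-0.9],[[-4,9,0],0.04,-0.9],[[-9,7,0],-0.01,-0.9],[[-9,7,0],-0.01,-0.9],[[-9,7,0],-0.01,-0.9],[[-9,8,0],-0.01,-0.9],[[0,0,0],0,-0.9],[[0,0,0],0,-0.9]]' 40
python3 - <<'E'
from h import *
s=env.observe();print(s['position'],s['ft_force'])
im2,d=grab('side'); im,d=grab('top')
b=cv2.resize(im2[170:290,260:360],(400,480),interpolation=cv2.INTER_CUBIC)
a=cv2.resize(im[190:310,205:305],(400,480),interpolation=cv2.INTER_CUBIC)
cv2.imwrite('pics/k3.png',np.hstack([a,b])[:,:,::-1])
E
```

```text
time_s: 5.25
position: [0.5212, 0.0817, 0.1545]
tool_rot: [[-0.757, 0.653, 0.001], [0.653, 0.757, -0.001], [-0.001, 0.0, -1.0]]
ft_force: [0.1, -0.4, -1.2]
grip_width: 0.019
[0.52119976 0.08174277 0.15450374] [ 0.08550114 -0.44704855 -1.19410318]
```

View pics/k3.png

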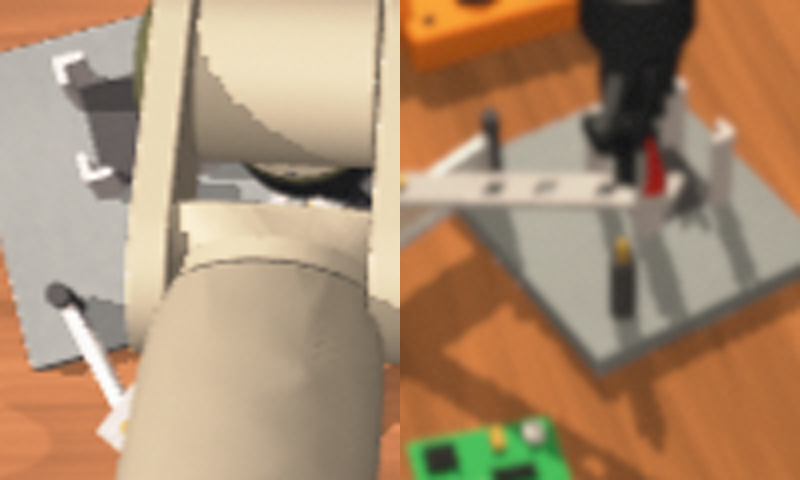

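```bash
python3 - <<'E'
from h import *
print(on_plane('side',[[311.2,217.2]],.1285)*1e3, on_plane('side',[[315.2,230.9]],.088)*1e3)
from stay import *
th,p=bar(168); print(piv(th)+168*np.cos(.31)*np.array([np.cos(p),np.sin(p)]))
E
python3 -m pendant '[[[2,-5,0],0,-0.9],[[0,0,0],0,-0.9]]' 40
```

```text
[[504.94021748  97.71574795 128.5       ]] [[511.28638837  83.19030744  88.        ]]
[504.77510519  93.17523175]
time_s: 5.6
position: [0.5238, 0.076, 0.1542]
tool_rot: [[-0.757, 0.654, 0.001], [0.654, 0.757, -0.0], [-0.001, 0.0, -1.0]]
ft_force: [1.0, 0.2, -1.4]
grip_width: 0.0194
```

```bash
python3 -m pendant '[[[3,-3,-10],0,-0.9],[[3,-3,-10],0,-0.9],[[3,-2,-10],0,-0.9],[[2,-2,-7],0,-0.9],[[0,0,0],0,-0.9]]' 40
python3 - <<'E'
from h import *
s=env.observe();print(s['position'],s['ft_force'])
im2,d=grab('side','s4'); np.save('s4.npy',im2)
b=cv2.resize(im2[200:250,290:350],None,fx=12,fy=12,interpolation=cv2.INTER_CUBIC)
cv2.imwrite('pics/k4.png',b[:,:,::-1])
E
```

```text
time_s: 6.22
position: [0.5353, 0.065, 0.1141]
tool_rot: [[-0.756, 0.654, -0.001], [0.654, 0.756, 0.0], [0.001, -0.001, -1.0]]
ft_force: [0.1, 0.6, 0.5]
grip_width: 0.0186
[0.53525719 0.06500232 0.11406479] [0.10937165 0.55837008 0.50372433]
```

View pics/k4.png

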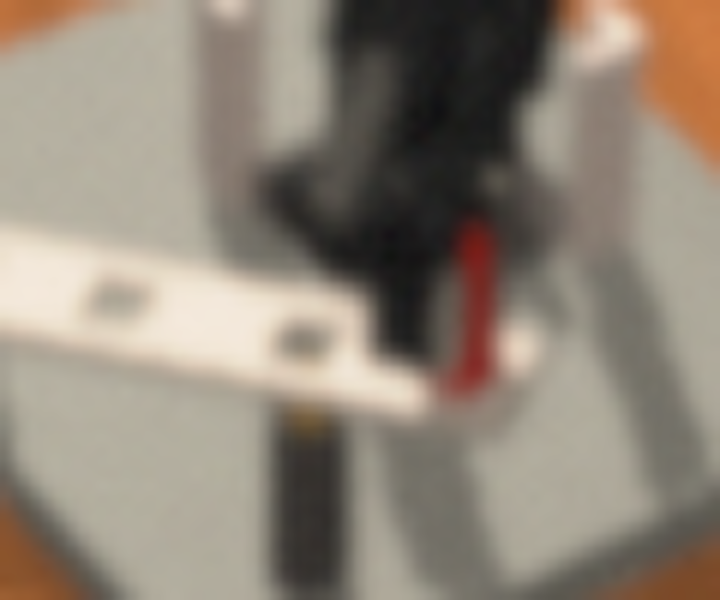

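```bash
python3 - <<'E'
from h import *
from stay import *
f=lambda x,y:[290+(x+.5)/12-.5,200+(y+.5)/12-.5]
print('hole side',on_plane('side',[f(305,338)],.0985)*1e3)
# where pin tip & bar-end should be in this picture
q=proj('side',[[.5108,.0879,.089],[.5108,.0879,.080],[.5108,.0879,.04]]); print(((q+.5-[290,200])*12).round(0))
K=pose(*bar(168),.115,34); print('knob grip now wanted',K)
E
```

```text
hole side [[511.25270802  85.07334532  98.5       ]]
[[300. 360.]
 [300. 388.]
 [300. 510.]]
knob grip now wanted [534.68342706  66.9883299   23.29849379]
```

```bash
python3 - <<'E'
from h import *
from stay import *
th,p=bar(168); u=np.array([np.cos(p),np.sin(p)])
h=PIN-1.1*u
for P in([*h,98.5],[*(h+[3,0]),98.5],[*(h+[0,3]),98.5]):
    q=proj('side',[np.array(P)/1e3]); print(((q+.5-[290,200])*12).round(1)+[10,-5])
E
```

```text
[[305.1 324.4]]
[[317.6 321.3]]
[[300.8 315.6]]
```

```bash
python3 -m pendant '[[[-1,3,0],0,-0.9],[[1,-1,-5],0,-0.9],[[1,-1,-5],0,-0.9],[[0,0,0],0,-0.9]]' 40
python3 - <<'E'
from h import *
from stay import *
for a in (.06,.03,0): print(pose(*bar(168),a,34).round(1))
im2,d=grab('side')
b=cv2.resize(im2[200:250,290:350],None,fx=12,fy=12,interpolation=cv2.INTER_CUBIC)
cv2.imwrite('pics/k5.png',b[:,:,::-1])
E
```

```text
time_s: 6.78
position: [0.5363, 0.0664, 0.1043]
tool_rot: [[-0.757, 0.653, -0.0], [0.653, 0.757, -0.0], [0.0, -0.0, -1.0]]
ft_force: [-1.0, -0.6, 1.8]
grip_width: 0.0184
[536.8  65.1  12.2]
[537.8  64.3   6.1]
[538.6  63.5   0. ]
```

View pics/k5.png

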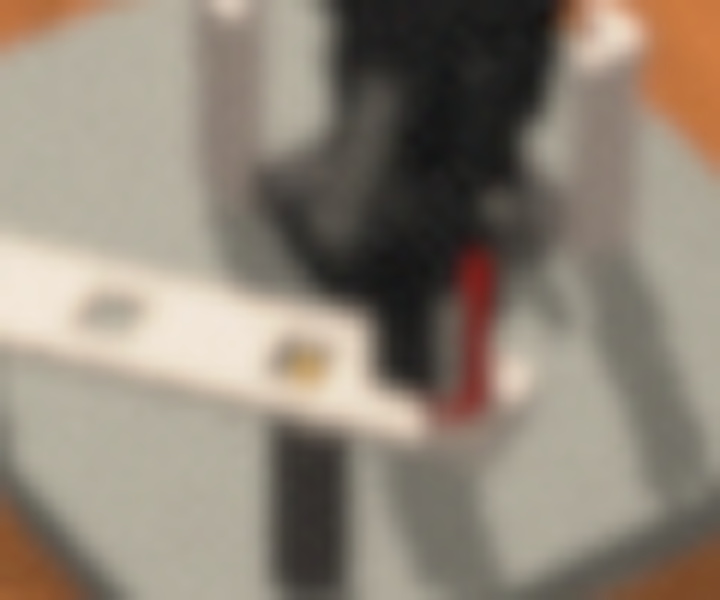

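```bash
python3 -m pendant '[[[1,-1,-5],0,-0.9],[[1,-1,-5],0,-0.9],[[0,0,-3],0,-0.9],[[0,0,0],0,-0.9]]' 40
python3 - <<'E'
from h import *
s=env.observe();print(s['position'],s['ft_force'])
E
```

```text
time_s: 7.32
position: [0.5384, 0.0642, 0.0906]
tool_rot: [[-0.757, 0.653, -0.0], [0.653, 0.757, -0.0], [-0.0, -0.0, -1.0]]
ft_force: [-0.5, -0.4, 2.2]
grip_width: 0.0186
[0.53842968 0.06421148 0.09056942] [-0.5425425  -0.37541296  2.18241023]
```

```bash
python3 -m pendant '[[[0,0,-1],0,-0.2],[[0,0,0],0,0],[[0,0,0],0,0],[[0,0,50],0,0],[[0,0,60],0,0.5],[[0,-60,20],0,1],[[0,-60,0],0,1],[[0,-60,0],0,1],[[0,-60,0],0,1],[[0,-60,0],0,1],[[0,0,0],0,1]]' 40
python3 - <<'E'
from h import *
im,d=grab('top','t5'); np.savez('t5.npz',im=im,d=d)
im2,d2=grab('side'); np.savez('s5.npz',im=im2,d=d2)
a=cv2.resize(im[180:300,205:305],(500,600),interpolation=cv2.INTER_CUBIC)
b=cv2.resize(im2[170:290,250:350],(500,600),interpolation=cv2.INTER_CUBIC)[:,200:500]
cv2.imwrite('pics/k6.png',np.hstack([a,b])[:,:,::-1])
E
```

```text
time_s: 8.7
position: [0.537, -0.2438, 0.2244]
tool_rot: [[-0.759, 0.651, 0.004], [0.651, 0.759, -0.003], [-0.005, -0.0, -1.0]]
ft_force: [-0.6, 0.2, -1.2]
grip_width: 0.0852
```

View pics/k6.png

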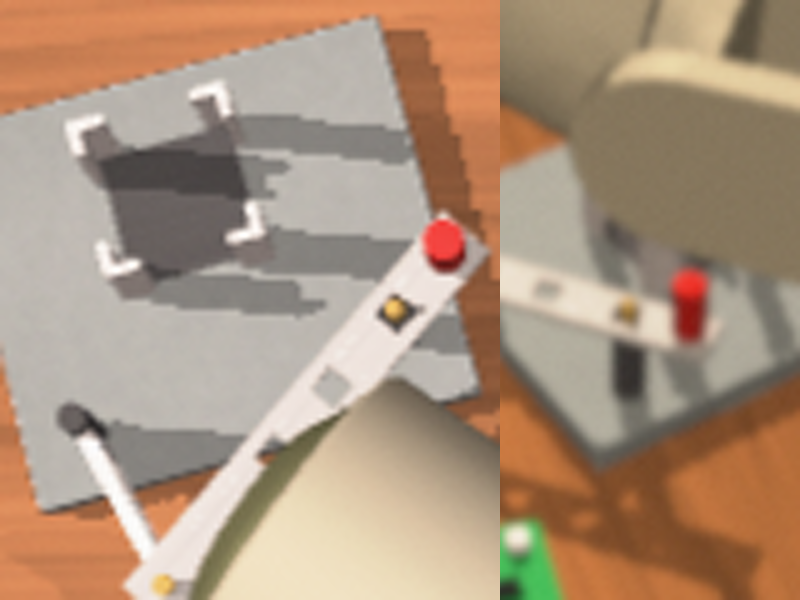

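```bash
cat > parts.py <<'E'
from h import *
import sys
def quad(m,z,n='top'):
    c=max(cv2.findContours(m.astype(np.uint8),cv2.RETR_EXTERNAL,cv2.CHAIN_APPROX_NONE)[0],key=cv2.contourArea).reshape(-1,2)
    w=(on_plane(n,c,z)[:,:2]*1000).astype(np.float32); (c,s,a)=cv2.minAreaRect(w)
    a=(a+45)%90-45; return np.round(c,1),np.round(s,1),round(a,1)
def find(im,n='top',box=(340,190,540,330)):
    hsv=cv2.cvtColor(im,cv2.COLOR_RGB2HSV); H,S,V=[hsv[...,k].astype(int) for k in range(3)]
    roi=np.zeros(H.shape,bool); roi[box[1]:box[3],box[0]:box[2]]=1
    out=[]
    for nm,m,z in(('spacer',(S<70)&(V>190),.010),('base',(V<62),.020),('cap',((H<10)|(H>172))&(S>110)&(V>60),.024)):
        m=cv2.morphologyEx((m&roi).astype(np.uint8),cv2.MORPH_CLOSE,np.ones((3,3),np.uint8))
        k,l,st,ce=cv2.connectedComponentsWithStats(m)
        for i in range(1,k):
            if 350<st[i,4]<1100: out.append((nm,ce[i].round(1),int(st[i,4]),*quad(l==i,z,n)))
    return out
if __name__=='__main__':
    for f in sys.argv[1:]:
        for o in find(np.load(f)['im']): print(*o)
E
python3 parts.py top0.npz t5.npz
python3 - <<'E'
from h import *
f=lambda x,y:[205+(x+.5)/5-.5,180+(y+.5)/5-.5]
for nm,p,z in(('knob',(443,242),.118),('pin',(395,308),.089),('hinge',(73,418),.09)): print(nm,on_plane('top',[f(*p)],z)*1e3)
g=on_plane('top',[f(66,122),f(226,83),f(266,239),f(104,280)],.086)[:,:2]*1000;print(g.mean(0))
E
```

```text
spacer [436.8 222.3] 612 [ 563.6 -293.7] [63.2 61.6] -5.3
spacer [370.2 279.9] 643 [ 422.8 -120.9] [62.  62.9] 28.1
base [426.9 277. ] 514 [ 425.9 -259.4] [58.9 60.1] -3.2
cap [475.3 275.2] 686 [ 426.7 -377. ] [66.4 62.3] -5.8
spacer [378.5 315.5] 427 [ 335.3 -135.8] [88.1 37. ] -40.3
base [444.6 214.1] 438 [ 584.3 -313.1] [115.8  37.7] -39.2
cap [475.4 275.2] 695 [ 426.9 -377.2] [66.  62.9] -4.5
knob [[537.00049141  63.3160618  118.        ]]
pin [[511.29690482  87.4752124   89.        ]]
hinge [[462.4184425  239.31151132  90.        ]]
[576.09795154 196.39064982]
```

```bash
python3 -m pendant '[[[-37,-5,0],0.16,1],[[-37,-5,0],0.16,1],[[-36,-5,0],0.16,1],[[0,0,-50],0.16,1],[[0,0,-50],0,1],[[0,0,-50],0,1],[[0,0,0],0,1]]' 25
python3 -c "
from h import *
s=env.observe();print(s['position'],s['q'],np.degrees(np.arctan2(s['tool_rot'][1,1],s['tool_rot'][0,1])))"
```

```text
time_s: 9.68
position: [0.4262, -0.2457, 0.0744]
tool_rot: [[-1.0, 0.03, 0.01], [0.03, 1.0, -0.003], [-0.01, -0.003, -1.0]]
ft_force: [0.4, -0.1, 0.5]
grip_width: 0.0853
[ 0.42623038 -0.2457166   0.07436988] [ -43.92209404   26.42569251   97.00483261    0.31703103   56.03368164
 -132.38391888] 88.28509838854094
```

```bash
python3 -m pendant '[[[0.5,-13,-20],0,1],[[0,0,-25],0,1],[[0,0,-20],0,1],[[0,0,-9],0,1],[[0,0,0],0,0],[[0,0,0],0,0],[[0,0,0],0,0],[[0,0,0],0,0],[[0,0,0],0,0]]' 20
python3 -m pendant '[[[0,0,0],0,1],[[0,0,0],0,1],[[0,0,0],0,1],[[0,0,45],0,1],[[0,0,0],-0.18,1],[[0,0,0],-0.18,1],[[0,0,0],-0.18,1],[[0,0,0],-0.18,1],[[0,0,0],-0.18,1],[[0,0,0],-0.18,1],[[0,0,0],-0.18,1],[[0,0,0],-0.18,1]]' 20
```

```text
time_s: 10.8
position: [0.4335, -0.2597, 0.011]
tool_rot: [[-0.999, 0.023, 0.024], [0.023, 1.0, -0.016], [-0.024, -0.015, -1.0]]
ft_force: [1.1, -0.8, -2.7]
grip_width: 0.061
time_s: 12.3
position: [0.4338, -0.2603, 0.0583]
tool_rot: [[-0.061, 0.998, -0.013], [0.998, 0.06, -0.027], [-0.027, -0.015, -1.0]]
ft_force: [-0.5, 0.4, -0.8]
grip_width: 0.0854
```

```bash
python3 -m pendant '[[[0,0,0],0.005,1],[[0,0,0],0,1],[[0,0,0],0,1]]' 20
```

```text
time_s: 12.68
position: [0.4338, -0.2603, 0.0583]
tool_rot: [[-0.073, 0.997, -0.013], [0.997, 0.073, -0.028], [-0.027, -0.015, -1.0]]
ft_force: [0.1, -0.3, 0.0]
grip_width: 0.0853
```

```bash
python3 -m pendant '[[[-4,0,-5],-0.07,1],[[-3,0,-5],-0.06,1],[[0,0,-8],0,1],[[0,0,-8],0,1],[[0,0,-8],0,1],[[0,0,0],0,1]]' 20
```

```text
time_s: 13.42
position: [0.4268, -0.2603, 0.0224]
tool_rot: [[0.051, 0.999, -0.016], [0.998, -0.052, -0.026], [-0.027, -0.015, -1.0]]
ft_force: [0.3, 0.3, 0.5]
grip_width: 0.0852
```

```bash
for i in 1 2 3; do python3 -m pendant '[[[0,0,-5],0,1],[[0,0,0],0,1]]' | egrep 'pos|ft|tool'; done
```

```text
position: [0.4269, -0.2603, 0.0172]
tool_rot: [[0.051, 0.999, -0.016], [0.998, -0.051, -0.026], [-0.027, -0.015, -1.0]]
ft_force: [-0.3, -0.5, -0.1]
position: [0.427, -0.2604, 0.012]
tool_rot: [[0.051, 0.999, -0.016], [0.998, -0.051, -0.026], [-0.027, -0.014, -1.0]]
ft_force: [0.6, 1.4, -0.9]
position: [0.427, -0.2604, 0.0067]
tool_rot: [[0.051, 0.999, -0.016], [0.998, -0.051, -0.026], [-0.027, -0.014, -1.0]]
ft_force: [0.9, -0.2, 1.2]
```

```bash
for i in 1 2 3 4; do python3 -m pendant '[[[0,0,0],0,0],[[0,0,0],0,0]]' 20| egrep 'pos|ft|tool|grip'; done
```

```text
position: [0.4272, -0.2606, 0.007]
tool_rot: [[0.051, 0.999, -0.015], [0.998, -0.051, -0.027], [-0.028, -0.014, -1.0]]
ft_force: [-0.0, 0.6, 1.2]
grip_width: 0.0616
position: [0.4272, -0.2606, 0.007]
tool_rot: [[0.051, 0.999, -0.015], [0.998, -0.051, -0.027], [-0.028, -0.014, -1.0]]
ft_force: [0.5, 0.1, -0.4]
grip_width: 0.0614
position: [0.4272, -0.2606, 0.007]
tool_rot: [[0.051, 0.999, -0.015], [0.998, -0.051, -0.027], [-0.028, -0.014, -1.0]]
ft_force: [0.4, -0.1, 0.1]
grip_width: 0.0614
position: [0.4272, -0.2606, 0.007]
tool_rot: [[0.051, 0.999, -0.015], [0.998, -0.051, -0.027], [-0.028, -0.014, -1.0]]
ft_force: [-0.4, -0.3, 0.9]
grip_width: 0.0612
```

```bash
python3 -m pendant '[[[0,0,0],0,0.8],[[0,0,0],0,0.8],[[0,0,-4],0,0.8],[[0,0,-3],0,0.8],[[0,0,0],0,0.8]]' 20 | egrep 'pos|ft|tool|grip';  python3 -m pendant '[[[0,0,0],0,0],[[0,0,0],0,0],[[0,0,0],0,0],[[0,0,0],0,0]]' 60| egrep 'pos|ft|tool|grip'
```

```text
position: [0.4271, -0.2605, -0.0007]
tool_rot: [[0.051, 0.999, -0.016], [0.998, -0.051, -0.027], [-0.027, -0.014, -1.0]]
ft_force: [0.4, -0.0, -0.3]
grip_width: 0.0772
position: [0.4272, -0.2605, -0.0003]
tool_rot: [[0.051, 0.999, -0.015], [0.998, -0.051, -0.027], [-0.028, -0.014, -1.0]]
ft_force: [-0.6, -0.0, 0.5]
grip_width: 0.0605
```

```bash
python3 -m pendant '[[[0,0,20],0,0],[[0,0,45],0,0],[[0,0,50],0,0],[[0,0,45],0,0],[[15,45,0],0.03,0],[[15,45,0],0.03,0],[[15,45,0],0.03,0],[[15,45,0],0.03,0],[[15,45,0],0.03,0],[[15,45,0],0.03,0],[[15,45,0],0.03,0],[[15,45,0],0.03,0]]' 80
python3 -m pendant '[[[15,45,0],0.03,0],[[8,30,0],0.02,0],[[0,0,0],0,0],[[0,0,0],0,0]]' 80
```

```text
time_s: 17.8
position: [0.5464, 0.1097, 0.1605]
tool_rot: [[-0.189, 0.982, -0.016], [0.982, 0.188, -0.027], [-0.023, -0.021, -1.0]]
ft_force: [0.9, -0.4, -2.9]
grip_width: 0.0602
time_s: 18.3
position: [0.5688, 0.1898, 0.1575]
tool_rot: [[-0.243, 0.97, -0.019], [0.97, 0.243, -0.028], [-0.022, -0.025, -0.999]]
ft_force: [0.8, 0.7, -2.7]
grip_width: 0.0599
```

```bash
python3 -m pendant '[[[8,6,0],0,0],[[0,0,-20],0,0],[[0,0,-25],0,0],[[0,0,-15],0,0],[[0,0,0],0,0]]' 80
python3 - <<'E'
from h import *
im2,d=grab('side'); im,d=grab('top')
b=cv2.resize(im2[170:250,280:360],(560,560),interpolation=cv2.INTER_CUBIC)
a=cv2.resize(im[180:260,205:240],(245,560),interpolation=cv2.INTER_CUBIC)
cv2.imwrite('pics/k7.png',np.hstack([a,b])[:,:,::-1])
E
```

```text
time_s: 18.92
position: [0.579, 0.193, 0.0966]
tool_rot: [[-0.238, 0.971, -0.018], [0.971, 0.237, -0.028], [-0.023, -0.024, -0.999]]
ft_force: [-0.9, 0.2, -2.6]
grip_width: 0.06
```

View pics/k7.png

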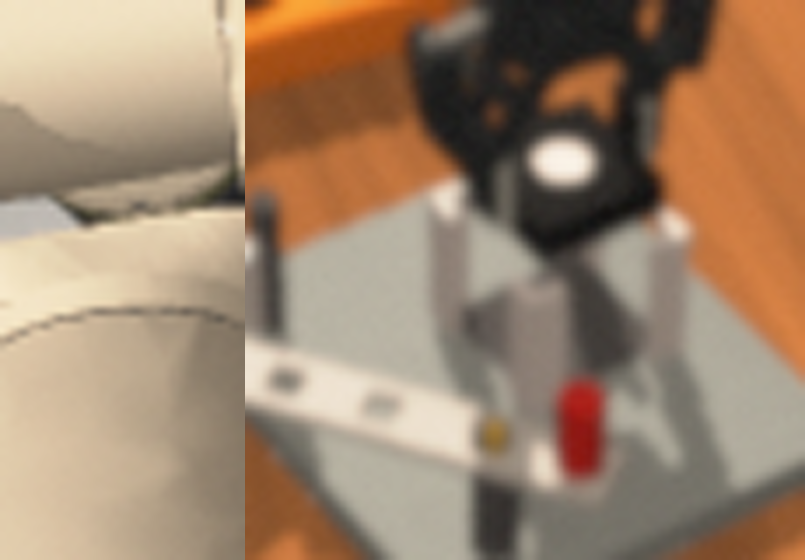

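```bash
python3 - <<'E'
from h import *
f=lambda x,y:[280+(x-245+.5)/7-.5,170+(y+.5)/7-.5]
g=on_plane('side',[f(450,202),f(674,222)],.086)*1e3; print(g.round(1),g.mean(0).round(1))
print('dot',(on_plane('side',[f(563,160)],.117)*1e3).round(1))
E
python3 -m pendant '[[[-2.5,3,0],0,0],[[0,0,0],0,0]]' 80
```

```text
[[537.6 216.6  86. ]
 [620.9 175.1  86. ]] [579.2 195.8  86. ]
dot [[578.4 193.  117. ]]
time_s: 19.27
position: [0.5776, 0.1966, 0.0996]
tool_rot: [[-0.238, 0.971, -0.012], [0.971, 0.237, -0.027], [-0.023, -0.018, -1.0]]
ft_force: [0.1, -0.2, -3.0]
grip_width: 0.0601
```

```bash
for i in 1 2; do python3 -m pendant '[[[0,0,-5],0,0],[[0,0,-5],0,0],[[0,0,-2],0,0],[[0,0,0],0,0]]' 80 | egrep 'pos|ft|tool'; done
```

```text
position: [0.5776, 0.1967, 0.087]
tool_rot: [[-0.238, 0.971, -0.012], [0.971, 0.238, -0.027], [-0.023, -0.018, -1.0]]
ft_force: [-0.3, 0.5, -2.6]
position: [0.5776, 0.1967, 0.074]
tool_rot: [[-0.238, 0.971, -0.012], [0.971, 0.237, -0.027], [-0.023, -0.018, -1.0]]
ft_force: [0.4, -0.7, -2.8]
```

```bash
for i in 1 2 3 4; do python3 -m pendant '[[[0,0,-5],0,0],[[0,0,-5],0,0],[[0,0,-2],0,0],[[0,0,0],0,0]]' 80 | egrep 'pos|ft'; done
```

```text
position: [0.5777, 0.1967, 0.0612]
ft_force: [0.1, 0.3, -2.2]
position: [0.5777, 0.1967, 0.0484]
ft_force: [0.1, 0.1, -2.0]
position: [0.5777, 0.1967, 0.0355]
ft_force: [0.2, 0.1, -3.1]
position: [0.5778, 0.1967, 0.0227]
ft_force: [-0.1, 0.8, -2.3]
```

```bash
python3 -m pendant '[[[0,0,-3],0,0],[[0,0,0],0,0.9],[[0,0,0],0,0.9],[[0,0,0],0,0.9],[[0,0,0],0,0.9]]' 60 | egrep 'pos|ft|grip|tool'; python3 -m pendant '[[[0,0,20],0,0.9],[[0,0,40],0,0.8],[[0,0,50],0,0.8],[[0,0,30],0,0.8],[[-20,-50,0],-0.18,0.8],[[-20,-50,0],-0.18,0.8],[[-20,-50,0],-0.18,0.8],[[-20,-50,0],-0.18,0.8],[[-20,-50,0],-0.18,0.8],[[-20,-40,0],-0.18,0.8],[[-20,-20,0],-0.18,0.8],[[0,0,0],0,0.8]]' 60 | egrep 'pos|ft|grip|tool'
python3 - <<'E'
from h import *
im,d=grab('top'); np.savez('t6.npz',im=im,d=d)
import parts
for o in parts.find(im,box=(200,190,540,330)): print(*o)
a=im[185:250,205:270]
m=(a.max(2)<70)
print('dark px in pocket',m.sum())
E
```

```text
position: [0.5786, 0.1968, 0.0207]
tool_rot: [[-0.238, 0.971, -0.009], [0.971, 0.238, -0.027], [-0.024, -0.015, -1.0]]
ft_force: [0.0, 0.6, -0.5]
grip_width: 0.0812
position: [0.4329, -0.1219, 0.1663]
tool_rot: [[0.872, 0.489, -0.024], [0.489, -0.872, -0.002], [-0.022, -0.01, -1.0]]
ft_force: [0.2, 0.5, -0.2]
grip_width: 0.077
spacer [266.1 197.5] 377 [637.7 148.5] [ 38.4 118.9] 1.2
spacer [436.8 222.3] 611 [ 563.5 -293.7] [63.1 61.6] -5.3
base [239.8 219.8] 497 [577.8 199.3] [65.4 63. ] 13.8
cap [484.8 283.5] 692 [ 406.1 -397.7] [65.7 63.6] -4.7
dark px in pocket 508
```

```bash
python3 -m pendant '[[[-9,2,-30],-0.02,0.8],[[0,0,-40],0,0.8],[[0,0,-40],0,0.8],[[0,0,-25],0,0.8],[[0,0,-15],0,0.8],[[0,0,0],0,0.8]]' 20 | egrep 'pos|ft|grip|tool'
```

```text
position: [0.429, -0.1149, 0.0128]
tool_rot: [[0.869, 0.494, -0.018], [0.494, -0.87, -0.004], [-0.018, -0.005, -1.0]]
ft_force: [-0.6, 0.2, 0.2]
grip_width: 0.0769
```

```bash
python3 -m pendant '[[[-5,-5,0],-0.02,0.8],[[0,0,-5],0,0.8],[[0,0,-5],0,0.8],[[0,0,-5],0,0.8],[[0,0,0],0,0.8]]' 20 | egrep 'pos|ft|grip|tool';python3 -m pendant '[[[0,0,0],0,0.2],[[0,0,0],0,0.2],[[0,0,0],0,0.2],[[0,0,0],0,0.2]]' 20 | egrep 'pos|ft|grip|tool'
```

```text
position: [0.4252, -0.1202, -0.0015]
tool_rot: [[0.878, 0.478, -0.015], [0.478, -0.878, -0.006], [-0.016, -0.002, -1.0]]
ft_force: [0.3, 0.5, -0.1]
grip_width: 0.0768
position: [0.4253, -0.1202, -0.0013]
tool_rot: [[0.878, 0.478, -0.014], [0.478, -0.878, -0.006], [-0.015, -0.002, -1.0]]
ft_force: [-0.3, 0.1, -0.8]
grip_width: 0.0611
```

```bash
python3 -m pendant '[[[0,0,0],0,0.8],[[0,0,0],0,0.8],[[0,0,25],0,0.8],[[0,0,0],0.175,0.8],[[0,0,0],0.175,0.8],[[0,0,0],0.175,0.8],[[0,0,0],0.175,0.8],[[0,0,0],0.175,0.8],[[0,0,0],0.175,0.8],[[0,0,0],0.175,0.8],[[0,0,0],0.175,0.8],[[0,0,0],0.171,0.8]]' 20 | egrep 'pos|ft|grip|tool';python3 -m pendant '[[[0,0,0],0,0.8],[[0,0,-10],0,0.8],[[0,0,-10],0,0.8],[[0,0,-4],0,0.8],[[0,0,0],0,0.8]]' 20 | egrep 'pos|ft|grip|tool'
```

```text
position: [0.4255, -0.1203, 0.0247]
tool_rot: [[-0.523, 0.853, 0.008], [0.852, 0.523, -0.014], [-0.016, -0.001, -1.0]]
ft_force: [-0.0, -0.4, -0.8]
grip_width: 0.077
position: [0.4252, -0.1201, -0.0015]
tool_rot: [[-0.515, 0.857, 0.007], [0.857, 0.515, -0.014], [-0.015, -0.001, -1.0]]
ft_force: [0.5, -0.3, 0.8]
grip_width: 0.0766
```

```bash
python3 -m pendant '[[[0,0,0],0,0.1],[[0,0,0],0,0.1],[[0,0,0],0,0.1],[[0,0,10],0,0.1],[[0,0,40],0,0.1],[[0,0,50],0,0.1],[[0,0,50],0,0.1]]' 80 | egrep 'pos|ft|grip|tool';python3 -m pendant '[[[22,45,0],-0.04,0.1],[[22,45,0],-0.04,0.1],[[22,45,0],-0.04,0.1],[[22,45,0],-0.04,0.1],[[22,45,0],-0.04,0.1],[[22,45,0],-0.04,0.1],[[12,30,0],-0.04,0.1],[[0,0,0],0,0.1],[[0,0,0],0,0.1]]' 80 | egrep 'pos|ft|grip|tool'
```

```text
position: [0.4234, -0.1192, 0.153]
tool_rot: [[-0.514, 0.858, 0.002], [0.858, 0.514, -0.011], [-0.01, -0.004, -1.0]]
ft_force: [0.8, 0.1, -1.3]
grip_width: 0.0592
position: [0.5705, 0.1898, 0.1623]
tool_rot: [[-0.246, 0.969, 0.009], [0.969, 0.246, -0.018], [-0.02, 0.004, -1.0]]
ft_force: [0.3, -0.3, -1.3]
grip_width: 0.0587
```

```bash
python3 -m pendant '[[[6.5,6.5,0],0,0.1],[[0,0,-20],0,0.1],[[0,0,-25],0,0.1],[[0,0,-15],0,0.1],[[0,0,0],0,0.1]]' 80| egrep 'pos|ft|grip|tool'
```

```text
position: [0.5784, 0.1938, 0.1026]
tool_rot: [[-0.242, 0.97, 0.011], [0.97, 0.242, -0.018], [-0.02, 0.007, -1.0]]
ft_force: [0.7, -1.0, -0.4]
grip_width: 0.0595
```

```bash
python3 -m pendant '[[[-1,3,0],0,0.1],[[0,0,-5],0,0.1],[[0,0,-5],0,0.1],[[0,0,0],0,0.1]]' 80| egrep 'pos|ft|grip|tool'
python3 - <<'E'
from h import *
im2,d=grab('side'); np.savez('s7.npz',im=im2,d=d)
b=cv2.resize(im2[175:245,285:355],(560,560),interpolation=cv2.INTER_CUBIC)
cv2.imwrite('pics/k8.png',b[:,:,::-1])
E
```

```text
position: [0.5784, 0.1971, 0.0942]
tool_rot: [[-0.241, 0.97, 0.015], [0.97, 0.242, -0.018], [-0.021, 0.01, -1.0]]
ft_force: [0.5, 0.1, -1.7]
grip_width: 0.0591
```

View pics/k8.png

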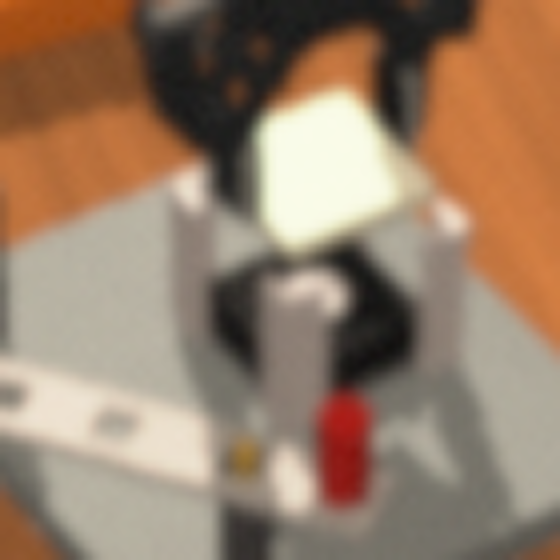

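The side view shows the spacer tilted in the jaws: the face at (325,165) leans towards the camera, so the grip slackened. I'll take it back to the free desk spot, press it flat and grip it again.

```bash
python3 -m pendant '[[[0,0,25],0,0.1],[[0,0,40],0,0.1],[[-22,-45,0],0.04,0.1],[[-22,-45,0],0.04,0.1],[[-22,-45,0],0.04,0.1],[[-22,-45,0],0.04,0.1],[[-22,-45,0],0.04,0.1],[[-22,-45,0],0.04,0.1],[[-12,-40,0],0,0.1],[[0,0,0],0,0.1]]' 60| egrep 'pos|ft|grip|tool';python3 -m pendant '[[[0,0,-30],0,0.1],[[0,0,-40],0,0.1],[[0,0,-30],0,0.1],[[0,0,0],0,0.1]]' 40| egrep 'pos|ft|grip|tool'
python3 -c "
from h import *
im2,d=grab('side'); u=proj('side',[[.425,-.12,.05]])[0].astype(int); print(u)
b=cv2.resize(im2[u[1]-30:u[1]+40,u[0]-35:u[0]+35],(350,350),interpolation=cv2.INTER_CUBIC); cv2.imwrite('pics/k9.png',b[:,:,::-1])
im,d=grab('top');np.savez('t9.npz',im=im,d=d)
import parts
for o in parts.find(im,box=(200,190,560,360)): print(*o)
P=cloud('top',d); print('base top z', np.nanmedian(P[214:224,232:246,2]))
"
```

```text
position: [0.4302, -0.1217, 0.1638]
tool_rot: [[-0.473, 0.88, 0.027], [0.88, 0.474, -0.016], [-0.027, 0.016, -1.0]]
ft_force: [-0.1, 0.4, -1.2]
grip_width: 0.0592
position: [0.4316, -0.1205, 0.063]
tool_rot: [[-0.474, 0.88, 0.031], [0.88, 0.474, -0.018], [-0.031, 0.019, -0.999]]
ft_force: [0.2, -0.3, -0.9]
grip_width: 0.0592
[308 303]
spacer [436.8 222.3] 612 [ 563.6 -293.7] [63.2 61.6] -5.3
spacer [349.9 267. ] 559 [453.7 -72.5] [ 23.7 184.1] -31.6
spacer [396.3 267.3] 1061 [ 446.4 -167.5] [125.8  97.2] -28.5
base [239.9 219.8] 497 [577.8 199.3] [65.4 63. ] 13.8
cap [484.9 283.5] 700 [ 406.1 -398. ] [66.1 62.9] -5.8
base top z 0.039443805231897056
```

View pics/k9.png

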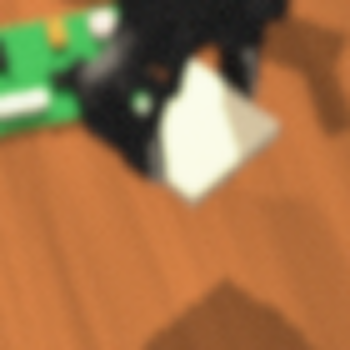

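```bash
cat > tilt.py <<'E'
from h import *
def tilt(im,d,n,box):
    P=cloud(n,d); hsv=cv2.cvtColor(im,cv2.COLOR_RGB2HSV); m=(hsv[...,1]<70)&(hsv[...,2]>185); r=np.zeros_like(m); r[box[1]:box[3],box[0]:box[2]]=1
    k,l,st,ce=cv2.connectedComponentsWithStats((m&r).astype(np.uint8)); i=1+np.argmax(st[1:,4])
    m=cv2.erode((l==i).astype(np.uint8),np.ones((3,3)))>0; q=P[m]; q=q[np.isfinite(q[:,0])]; c=np.median(q,0)
    q=q[np.abs(q-c).max(1)<.05]; c=q.mean(0); nrm=np.linalg.svd(q-c)[2][2]; nrm*=np.sign(nrm[2]); return len(q),c.round(4),nrm.round(3)
if __name__=='__main__':
    A=np.load('s7.npz'); print(tilt(A['im'],A['d'],'side',(310,180,345,212)))
    im,d=grab('side'); print(tilt(im,d,'side',(300,280,335,318)))
    print(env.observe()['position'])
E
python3 tilt.py
```

```text
(194, array([0.58  , 0.193 , 0.1031]), array([0.009, 0.022, 1.   ]))
(256, array([ 0.4367, -0.1278,  0.0741]), array([-0.035,  0.017,  0.999]))
[ 0.432831   -0.12145644  0.06516662]
```

The depth fit says otherwise: the spacer lies flat (normal within about 0.03 rad), and the "tilt" was a shadow. Back to the bay with it.

```bash
python3 -m pendant '[[[0,0,45],0,0.1],[[0,0,45],0,0.1],[[20,44,0],-0.036,0.1],[[20,44,0],-0.036,0.1],[[20,44,0],-0.036,0.1],[[20,44,0],-0.036,0.1],[[20,44,0],-0.036,0.1],[[20,44,0],-0.036,0.1],[[12,35,0],-0.036,0.1],[[0,0,0],0,0.1],[[0,0,0],0,0.1]]' 80| egrep 'pos|ft|grip|tool'
```

```text
position: [0.5706, 0.1885, 0.1762]
tool_rot: [[-0.229, 0.972, 0.057], [0.972, 0.231, -0.037], [-0.049, 0.047, -0.998]]
ft_force: [0.6, 0.1, -0.9]
grip_width: 0.059
```

```bash
python3 -m pendant '[[[6.5,8,0],0,0.1],[[0,0,0],0,0.1],[[0,0,-20],0,0.1],[[0,0,-20],0,0.1],[[0,0,-20],0,0.1],[[0,0,-10],0,0.1],[[0,0,-5],0,0.1],[[0,0,0],0,0.1]]' 80| egrep 'pos|ft|grip|tool'
```

```text
position: [0.5783, 0.1931, 0.102]
tool_rot: [[-0.224, 0.973, 0.06], [0.973, 0.226, -0.037], [-0.05, 0.05, -0.997]]
ft_force: [0.2, -0.1, -1.3]
grip_width: 0.0591
```

```bash
python3 -m pendant '[[[-1,3.5,0],0.015,0.1],[[0,0,0],0,0.1],[[0,0,-5],0,0.1],[[0,0,-5],0,0.1],[[0,0,0],0,0.1]]' 80| egrep 'pos|ft|grip|tool'; python3 -m pendant '[[[0,0,-5],0,0.1],[[0,0,-5],0,0.1],[[0,0,-5],0,0.1],[[0,0,0],0,0.1]]' 80| egrep 'pos|ft|grip|tool'
```

```text
position: [0.5778, 0.197, 0.0927]
tool_rot: [[-0.24, 0.969, 0.063], [0.97, 0.242, -0.036], [-0.05, 0.053, -0.997]]
ft_force: [0.3, 0.1, -0.5]
grip_width: 0.0591
position: [0.5777, 0.1969, 0.0764]
tool_rot: [[-0.24, 0.969, 0.063], [0.97, 0.242, -0.036], [-0.05, 0.052, -0.997]]
ft_force: [0.4, 0.8, -1.3]
grip_width: 0.0592
```

```bash
python3 -m pendant '[[[0,0,-8],0,0.1],[[0,0,-8],0,0.1],[[0,0,-8],0,0.1],[[0,0,-6],0,0.1],[[0,0,0],0,0.1]]' 80| egrep 'pos|ft|grip|tool'; for i in 1 2 3 4; do python3 -m pendant '[[[0,0,-2],0,0.1],[[0,0,0],0,0.1]]' 60| egrep 'pos|ft|tool'; done
```

```text
position: [0.5776, 0.1969, 0.0439]
tool_rot: [[-0.24, 0.969, 0.062], [0.97, 0.242, -0.036], [-0.05, 0.052, -0.997]]
ft_force: [-0.0, 0.2, -1.0]
grip_width: 0.0591
position: [0.5778, 0.1969, 0.0422]
tool_rot: [[-0.24, 0.969, 0.063], [0.97, 0.242, -0.036], [-0.05, 0.053, -0.997]]
ft_force: [-0.3, 0.9, -1.5]
position: [0.578, 0.1968, 0.0415]
tool_rot: [[-0.24, 0.969, 0.064], [0.97, 0.242, -0.036], [-0.05, 0.054, -0.997]]
ft_force: [-1.2, 0.7, 0.7]
position: [0.5781, 0.1968, 0.0415]
tool_rot: [[-0.24, 0.969, 0.066], [0.97, 0.242, -0.036], [-0.051, 0.055, -0.997]]
ft_force: [-2.1, 0.1, 3.3]
position: [0.5781, 0.1969, 0.0415]
tool_rot: [[-0.24, 0.969, 0.067], [0.97, 0.242, -0.036], [-0.051, 0.056, -0.997]]
ft_force: [-2.3, 0.2, 2.6]
```

```bash
python3 -m pendant '[[[0,0,0],0,0.9],[[0,0,0],0,0.9],[[0,0,0],0,0.9],[[0,0,0],0,0.9]]' 60| egrep 'pos|ft|grip|tool'; python3 -m pendant '[[[0,0,15],0,0.9],[[0,0,25],0,0.9],[[0,0,40],0,0.8],[[0,0,40],0,0.8],[[0,0,0],0,0.8],[[0,0,0],0,0.8]]' 60| egrep 'pos|tool'
cat > st.py <<'E'
from h import *
s=env.observe(); R=s['tool_rot']; print(s['position'].round(4),'axis',R[:2,2].round(4),'yaw',np.degrees(np.arctan2(R[1,1],R[0,1])).round(1),'q',s['q'].round(2),'t',s['time_s'])
E
python3 st.py
python3 -m pendant '[[[-40,0,0],0,0.8],[[0,0,0],0,0.8],[[0,0,0],0,0.8]]' >/dev/null; python3 st.py
python3 -m pendant '[[[8,0,0],0,0.8],[[8,0,0],0,0.8],[[8,0,0],0,0.8],[[8,0,0],0,0.8],[[8,0,0],0,0.8],[[0,0,0],0,0.8]]' >/dev/null; python3 st.py
python3 -m pendant '[[[0,-40,0],0,0.8],[[0,0,0],0,0.8],[[0,0,0],0,0.8]]' >/dev/null; python3 st.py
python3 -m pendant '[[[0,8,0],0,0.8],[[0,8,0],0,0.8],[[0,8,0],0,0.8],[[0,8,0],0,0.8],[[0,8,0],0,0.8],[[0,0,0],0,0.8]]' >/dev/null; python3 st.py
```

```text
position: [0.5784, 0.1968, 0.0408]
tool_rot: [[-0.24, 0.969, 0.067], [0.969, 0.242, -0.036], [-0.051, 0.057, -0.997]]
ft_force: [1.2, -0.1, -0.1]
grip_width: 0.0814
position: [0.578, 0.1968, 0.1686]
tool_rot: [[-0.24, 0.968, 0.07], [0.97, 0.242, -0.036], [-0.051, 0.059, -0.997]]
[0.578  0.1968 0.1686] axis [ 0.0699 -0.0356] yaw 14.1 q [ 8.83 29.32 72.59 -2.73 74.46 -4.49] t 39.9
[0.5366 0.1965 0.1663] axis [ 0.0659 -0.0363] yaw 14.0 q [ 9.47 25.86 79.15 -2.82 71.62 -3.68] t 40.275
[0.5815 0.1961 0.165 ] axis [ 0.0654 -0.0365] yaw 14.0 q [ 8.72 29.9  72.15 -2.73 74.58 -4.54] t 41.025
[0.5812 0.1559 0.165 ] axis [ 0.0653 -0.0361] yaw 14.0 q [ 4.79 28.67 74.37 -2.48 73.41 -8.53] t 41.4
[0.5807 0.2013 0.1651] axis [ 0.0655 -0.0354] yaw 14.2 q [ 9.21 29.98 71.98 -2.7  74.67 -4.28] t 42.15
```

```bash
python3 -m pendant '[[[-60,-20,0],0,0.8],[[-60,-20,0],0,0.8],[[-30,-20,0],0,0.8],[[0,0,0],0,0.8],[[0,0,0],0,0.8]]' >/dev/null; python3 st.py
python3 -m pendant '[[[15,-15,0],0,0.8],[[15,-15,0],0,0.8],[[15,-15,0],0,0.8],[[15,-15,0],0,0.8],[[15,-15,0],0,0.8],[[15,-15,0],0,0.8],[[15,-15,0],0,0.8],[[15,-15,0],0,0.8],[[15,-15,0],0,0.8],[[15,-15,0],0,0.8],[[0,0,0],0,0.8]]' >/dev/null; python3 st.py
python3 -m pendant '[[[-60,-20,0],0,0.8],[[0,0,0],0,0.8],[[-60,-20,0],0,0.8],[[0,0,0],0,0.8],[[0,0,0],0,0.8]]' >/dev/null; python3 st.py

```

```text
[0.4279 0.1396 0.1644] axis [ 0.067  -0.0359] yaw 14.2 q [ 4.32 14.6  97.75 -2.6  63.99 -8.69] t 42.775
[ 0.5898 -0.0208  0.1633] axis [ 0.0673 -0.0355] yaw 14.1 q [-13.    27.32  77.14  -1.18  71.33 -26.71] t 44.15
[ 0.4713 -0.0593  0.1622] axis [ 0.0655 -0.0345] yaw 14.2 q [-21.22  16.68  95.06  -0.54  64.05 -35.12] t 44.775
```

```bash
Z='[0,0,0],0,0.8'; 
python3 -m pendant '[[[0,0,55],0,0.8],[[0,0,0],0,0.8],[[0,0,0],0,0.8],[[0,0,0],0,0.8]]' >/dev/null; python3 st.py
python3 -m pendant '[[[0,0,-55],0,0.8],[[0,0,0],0,0.8],[[0,0,0],0,0.8],[[0,0,0],0,0.8]]' >/dev/null; python3 st.py
python3 -m pendant '[[[55,0,0],0,0.8],[[0,0,0],0,0.8],[[0,0,0],0,0.8],[[0,0,0],0,0.8]]' >/dev/null; python3 st.py
python3 -m pendant '[[[-55,0,0],0,0.8],[[0,0,0],0,0.8],[[0,0,0],0,0.8],[[0,0,0],0,0.8]]' >/dev/null; python3 st.py
python3 -m pendant '[[[0,0,0],0.18,0.8],[[0,0,0],0.18,0.8],[[0,0,0],0,0.8],[[0,0,0],0,0.8]]' >/dev/null; python3 st.py
python3 -m pendant '[[[0,0,0],-0.18,0.8],[[0,0,0],-0.18,0.8],[[0,0,0],0,0.8],[[0,0,0],0,0.8]]' >/dev/null; python3 st.py
python3 -m pendant '[[[0,0,1],0,0.8],[[0,0,-1],0,0.8],[[0,0,1],0,0.8],[[0,0,-1],0,0.8],[[0,0,1],0,0.8],[[0,0,-1],0,0.8],[[0,0,1],0,0.8],[[0,0,-1],0,0.8]]' >/dev/null; python3 st.py
```

```text
[ 0.4743 -0.0584  0.2182] axis [ 0.0666 -0.0342] yaw 14.4 q [-21.    13.45  89.22  -0.48  73.05 -35.15] t 45.275
[ 0.476  -0.0587  0.164 ] axis [ 0.0688 -0.035 ] yaw 14.4 q [-20.95  16.91  94.37  -0.51  64.32 -35.05] t 45.775
[ 0.5326 -0.0589  0.1679] axis [ 0.0737 -0.0368] yaw 14.4 q [-18.67  21.77  85.84  -0.7   67.71 -32.7 ] t 46.275
[ 0.4755 -0.0591  0.169 ] axis [ 0.0752 -0.0375] yaw 14.3 q [-21.02  16.37  94.24  -0.51  64.6  -35.07] t 46.775
[ 0.4777 -0.0594  0.1692] axis [ 0.0853 -0.0086] yaw 35.3 q [-21.98  16.4   94.15   1.52  64.73 -57.77] t 47.275
[ 0.4783 -0.0593  0.1692] axis [ 0.0767 -0.0393] yaw 13.9 q [-20.89  16.58  93.89  -0.6   64.62 -34.42] t 47.775
[ 0.4783 -0.0595  0.1693] axis [ 0.077  -0.0392] yaw 14.0 q [-20.92  16.57  93.88  -0.58  64.62 -34.63] t 48.775
```

```bash
python3 -m pendant '[[[0,0,0],-0.185,0.8],[[0,0,0],-0.185,0.8],[[0,0,0],-0.185,0.8],[[0,0,0],-0.185,0.8],[[0,0,0],-0.185,0.8],[[0,0,0],-0.185,0.8],[[0,0,0],-0.185,0.8],[[0,0,0],-0.185,0.8],[[0,0,0],-0.185,0.8],[[0,0,0],-0.185,0.8]]' >/dev/null;python3 -m pendant '[[[0,0,0],-0.185,0.8],[[0,0,0],-0.185,0.8],[[0,0,0],-0.185,0.8],[[0,0,0],-0.185,0.8],[[0,0,0],-0.185,0.8],[[0,0,0],-0.185,0.8],[[0,0,0],0,0.8]]' >/dev/null; python3 st.py
python3 -m pendant '[[[55,0,0],0,0.8],[[0,0,0],0,0.8],[[-55,0,0],0,0.8],[[0,0,0],0,0.8],[[55,0,0],0,0.8],[[0,0,0],0,0.8],[[-55,0,0],0,0.8],[[0,0,0],0,0.8],[[55,0,0],0,0.8],[[0,0,0],0,0.8],[[-55,0,0],0,0.8],[[0,0,0],0,0.8]]' >/dev/null; python3 st.py
```

```text
[ 0.4781 -0.0593  0.1679] axis [-0.0828  0.0293] yaw -158.0 q [-21.1   20.66  87.7   -0.14  76.68 137.03] t 50.9
[ 0.4724 -0.0579  0.1659] axis [-0.0912  0.0286] yaw -156.1 q [-21.08  20.45  88.46  -0.36  76.56 135.27] t 52.4
```

```bash

python3 -m pendant '[[[40,0,0],0,0.8],[[0,0,0],0,0.8],[[0,0,0],0,0.8]]' >/dev/null; python3 st.py
python3 -m pendant '[[[-8,0,0],0,0.8],[[-8,0,0],0,0.8],[[-8,0,0],0,0.8],[[-8,0,0],0,0.8],[[-8,0,0],0,0.8],[[0,0,0],0,0.8]]' >/dev/null; python3 st.py
python3 -m pendant '[[[-40,0,0],0,0.8],[[0,0,0],0,0.8],[[0,0,0],0,0.8]]' >/dev/null; python3 st.py
python3 -m pendant '[[[8,0,0],0,0.8],[[8,0,0],0,0.8],[[8,0,0],0,0.8],[[8,0,0],0,0.8],[[8,0,0],0,0.8],[[0,0,0],0,0.8]]' >/dev/null; python3 st.py
python3 -m pendant '[[[0,40,0],0,0.8],[[0,0,0],0,0.8],[[0,0,0],0,0.8]]' >/dev/null; python3 st.py
python3 -m pendant '[[[0,-40,0],0,0.8],[[0,0,0],0,0.8],[[0,0,0],0,0.8]]' >/dev/null; python3 st.py
```

```text
[ 0.5131 -0.0582  0.1672] axis [-0.0887  0.0273] yaw -156.0 q [-19.51  24.06  82.17  -0.23  79.09 136.66] t 52.775
[ 0.4686 -0.0581  0.1678] axis [-0.0889  0.0272] yaw -156.0 q [-21.25  19.92  88.95  -0.41  76.45 134.97] t 53.525
[ 0.4286 -0.0585  0.1679] axis [-0.0873  0.0266] yaw -156.0 q [-23.18  16.17  94.78  -0.59  74.26 133.12] t 53.9
[ 0.4737 -0.0587  0.1674] axis [-0.0866  0.0264] yaw -156.0 q [-21.1   20.36  88.3   -0.39  76.53 135.08] t 54.65
[ 0.4735 -0.0183  0.1673] axis [-0.0869  0.0262] yaw -156.0 q [-1.6580e+01  2.0020e+01  8.8870e+01  2.0000e-02  7.6330e+01  1.3952e+02] t 55.025
[ 0.4733 -0.0603  0.1674] axis [-0.0868  0.0262] yaw -156.1 q [-21.3   20.35  88.31  -0.42  76.53 134.99] t 55.4
```

```bash

P='[[[60,0,0],0,0.8],[[0,0,0],0,0.8],[[0,0,0],0,0.8],[[-60,0,0],0,0.8],[[0,0,0],0,0.8],[[0,0,0],0,0.8],[[60,0,0],0,0.8],[[0,0,0],0,0.8],[[0,0,0],0,0.8],[[-60,0,0],0,0.8],[[0,0,0],0,0.8],[[0,0,0],0,0.8]]' ; echo skip
python3 -m pendant '[[[60,0,0],0,0.8],[[0,0,0],0,0.8],[[0,0,0],0,0.8],[[-60,0,0],0,0.8],[[0,0,0],0,0.8],[[0,0,0],0,0.8],[[60,0,0],0,0.8],[[0,0,0],0,0.8],[[0,0,0],0,0.8],[[-60,0,0],0,0.8],[[0,0,0],0,0.8],[[0,0,0],0,0.8]]' >/dev/null; python3 st.py
python3 -m pendant '[[[0,0,60],0,0.8],[[0,0,0],0,0.8],[[0,0,0],0,0.8],[[0,0,-60],0,0.8],[[0,0,0],0,0.8],[[0,0,0],0,0.8]]' >/dev/null; python3 st.py
python3 -m pendant '[[[60,0,0],0,0.8],[[60,0,0],0,0.8],[[0,0,0],0,0.8],[[0,0,0],0,0.8]]' >/dev/null; python3 st.py
python3 -m pendant '[[[-60,0,0],0,0.8],[[-60,0,0],0,0.8],[[0,0,0],0,0.8],[[0,0,0],0,0.8]]' >/dev/null; python3 st.py
```

```text
skip
[ 0.4687 -0.0576  0.166 ] axis [-0.0929  0.0281] yaw -156.0 q [-21.18  20.14  88.96  -0.43  76.45 135.09] t 56.9
[ 0.4722 -0.0585  0.168 ] axis [-0.088   0.0264] yaw -156.0 q [-21.13  20.22  88.41  -0.42  76.63 135.11] t 57.65
[ 0.5961 -0.0586  0.174 ] axis [-0.0827  0.0245] yaw -156.0 q [-1.6910e+01  3.1410e+01  6.7840e+01 -3.0000e-02  8.5700e+01  1.3923e+02] t 58.15
[ 0.4701 -0.0583  0.1768] axis [-0.0796  0.0232] yaw -156.1 q [-21.2   19.25  88.26  -0.42  77.22 135.11] t 58.65
```

```bash

python3 -m pendant '[[[60,0,0],0,0.8],[[60,0,0],0,0.8],[[0,0,0],0,0.8],[[0,0,0],0,0.8]]' >/dev/null; python3 st.py
python3 -m pendant '[[[-60,0,0],0,0.8],[[-60,0,0],0,0.8],[[0,0,0],0,0.8],[[0,0,0],0,0.8]]' >/dev/null; python3 st.py
python3 -m pendant '[[[60,0,0],0,0.8],[[60,0,0],0,0.8],[[0,0,0],0,0.8],[[0,0,0],0,0.8]]' >/dev/null; python3 st.py
python3 -m pendant '[[[-60,0,0],0,0.8],[[-60,0,0],0,0.8],[[0,0,0],0,0.8],[[0,0,0],0,0.8]]' >/dev/null; python3 st.py
python3 -m pendant '[[[60,0,0],0,0.8],[[60,0,0],0,0.8],[[0,0,0],0,0.8],[[0,0,0],0,0.8]]' >/dev/null; python3 st.py
python3 -m pendant '[[[0,0,60],0,0.8],[[0,0,60],0,0.8],[[0,0,0],0,0.8],[[0,0,0],0,0.8]]' >/dev/null; python3 st.py
python3 -m pendant '[[[0,0,-60],0,0.8],[[0,0,-60],0,0.8],[[0,0,0],0,0.8],[[0,0,0],0,0.8]]' >/dev/null; python3 st.py
```

```text
[ 0.5942 -0.0582  0.1776] axis [-0.0782  0.0226] yaw -156.1 q [-1.6910e+01  3.0920e+01  6.8080e+01 -6.0000e-02  8.5660e+01  1.3931e+02] t 59.15
[ 0.4685 -0.0578  0.1779] axis [-0.0778  0.0222] yaw -156.2 q [-21.2   18.97  88.48  -0.43  77.17 135.16] t 59.65
[ 0.5927 -0.0576  0.1776] axis [-0.0773  0.022 ] yaw -156.2 q [-1.6890e+01  3.0750e+01  6.8400e+01 -8.0000e-02  8.5460e+01  1.3938e+02] t 60.15
[ 0.4671 -0.0571  0.1775] axis [-0.0773  0.0217] yaw -156.2 q [-21.19  18.85  88.75  -0.45  76.99 135.23] t 60.65
[ 0.5914 -0.0569  0.177 ] axis [-0.0768  0.0215] yaw -156.2 q [-1.6860e+01  3.0620e+01  6.8720e+01 -1.0000e-01  8.5230e+01  1.3945e+02] t 61.15
[ 0.588  -0.0567  0.3003] axis [-0.079   0.0221] yaw -156.3 q [-1.6930e+01  2.6380e+01  5.5810e+01 -1.1000e-01  1.0252e+02  1.3940e+02] t 61.65
[ 0.5861 -0.0566  0.1774] axis [-0.0799  0.0224] yaw -156.3 q [-1.6970e+01  3.0170e+01  6.9500e+01 -1.1000e-01  8.5100e+01  1.3942e+02] t 62.15
```

```bash

python3 -m pendant '[[[-40,-25,0],0,-1],[[-40,-25,0],0,-1],[[-30,-20,-20],0,-1],[[0,0,-40],0,-1],[[0,0,-40],0,-1],[[0,0,-40],0,-1],[[0,0,-20],0,-1],[[0,0,0],0,-1],[[0,0,0],0,-1]]' | egrep 'ft|grip'; python3 st.py
for i in 1 2 3; do python3 -m pendant '[[[0,0,-4],0,-1],[[0,0,0],0,-1]]' | egrep 'ft'; python3 st.py; done
```

```text
ft_force: [0.6, -0.2, -0.3]
grip_width: 0.0002
[ 0.4839 -0.1346  0.0328] axis [-0.0447  0.0037] yaw -156.4 q [-28.53  32.01  95.55  -1.27  54.8  128.64] t 63.275
ft_force: [-0.4, 0.5, -1.3]
[ 0.4851 -0.1352  0.0307] axis [-0.0409  0.0016] yaw -156.4 q [-28.52  32.22  95.61  -1.28  54.28 128.65] t 63.525
ft_force: [-0.5, 0.2, 0.4]
[ 0.4853 -0.1353  0.0269] axis [-0.0402  0.0012] yaw -156.4 q [-28.52  32.57  95.8   -1.29  53.69 128.67] t 63.775
ft_force: [-0.7, -0.3, 0.2]
[ 0.4852 -0.1353  0.0226] axis [-0.0405  0.0013] yaw -156.4 q [-28.52  32.98  96.01  -1.3   53.09 128.69] t 64.025
```

```bash

python3 -m pendant '[[[0,0,20],0,-1],[[0,0,20],0,-1],[[0,0,20],0,-1],[[0,0,20],0,-1],[[0,0,20],0,-1],[[0,0,20],0,-1],[[0,0,0],0,-1]]' | egrep 'ft'; python3 st.py
python3 -m pendant '[[[0,0,-40],0,-1],[[0,0,-40],0,-1],[[0,0,-35],0,-1],[[0,0,0],0,-1],[[0,0,0],0,-1]]' | egrep 'ft'; python3 st.py
```

```text
ft_force: [0.4, 0.7, 0.4]
[ 0.4844 -0.1349  0.1455] axis [-0.0424  0.0024] yaw -156.4 q [-28.53  22.95  88.07  -1.1   71.19 128.26] t 64.9
ft_force: [0.7, -0.9, 0.1]
[ 0.4833 -0.1343  0.0256] axis [-0.0437  0.0032] yaw -156.4 q [-28.53  32.62  96.06  -1.29  53.62 128.67] t 65.525
```

```bash

python3 -m pendant '[[[10,6,15],0,-1],[[10,6,15],0,-1],[[10,6,15],0,-1],[[10,6,15],0,-1],[[10,6,15],0,-1],[[10,6,15],0,-1],[[10,6,15],0,-1],[[10,6,15],0,-1],[[10,6,15],0,-1],[[10,6,15],0,-1],[[0,0,0],0,-1]]' | egrep 'ft'; python3 st.py
python3 -m pendant '[[[-40,-25,0],0,-1],[[-40,-25,0],0,-1],[[-30,-20,-20],0,-1],[[0,0,-40],0,-1],[[0,0,-40],0,-1],[[0,0,-40],0,-1],[[0,0,-20],0,-1],[[0,0,0],0,-1],[[0,0,0],0,-1]]' | egrep 'ft|grip'; python3 st.py
```

```text
ft_force: [0.1, -0.3, 0.2]
[ 0.5884 -0.0728  0.1977] axis [-0.021  -0.0055] yaw -156.4 q [-18.19  28.04  69.63  -0.68  83.37 138.3 ] t 66.9
ft_force: [0.2, -0.3, 0.6]
grip_width: -0.0002
[ 0.4698 -0.1451  0.0364] axis [-0.0167 -0.0092] yaw -156.5 q [-30.48  30.37  98.33  -1.19  51.87 126.75] t 68.025
```

```bash

python3 -m pendant '[[[10.5,-16.5,4],-0.055,0.8],[[10.5,-16.5,4],-0.055,0.8],[[10.5,-16.5,4],-0.055,0.8],[[10.5,-16.5,4],-0.055,0.8],[[10.5,-16.5,4],-0.055,0.8],[[10.5,-16.5,4],-0.055,0.8],[[10.5,-16.5,4],-0.055,0.8],[[10.5,-16.5,4],-0.055,0.8],[[10.5,-16.5,4],-0.055,0.8],[[0,0,0],0,0.8],[[0,0,0],0,0.8]]' 20 | egrep 'ft'; python3 st.py
```

```text
ft_force: [0.1, -0.5, 0.2]
[ 0.5683 -0.2992  0.0879] axis [-0.0058 -0.0137] yaw 174.4 q [-37.97  37.98  70.35  -0.87  71.45 147.92] t 69.4
```

```bash

python3 -m pendant '[[[-4,6,0],0,0.8],[[0,0,-15],0,0.8],[[0,0,-15],0,0.8],[[0,0,-15],0,0.8],[[0,0,-15],0,0.8],[[0,0,-10],0,0.8],[[0,0,0],0,0.8]]' 20 | egrep 'ft'; python3 st.py
```

```text
ft_force: [0.4, 0.0, -0.7]
[ 0.5624 -0.2905  0.0114] axis [-0.009 -0.011] yaw 174.5 q [-37.68  42.51  75.82  -0.93  61.7  148.25] t 70.275
```

```bash

python3 -m pendant '[[[2,-2.5,0],0,0.8],[[0,0,-5],0,0.8],[[0,0,-5],0,0.8],[[0,0,-2],0,0.8],[[0,0,0],0,0.8],[[0,0,0],0,0.2],[[0,0,0],0,0.2],[[0,0,0],0,0.2],[[0,0,0],0,0.2]]' 20 | egrep 'ft|grip'; python3 st.py
python3 -m pendant '[[[0,0,0],0,0.8],[[0,0,0],0,0.8],[[0,0,15],0,0.8],[[0,0,10],0.175,0.8],[[0,0,0],0.175,0.8],[[0,0,0],0.175,0.8],[[0,0,0],0.175,0.8],[[0,0,0],0.175,0.8],[[0,0,0],0.175,0.8],[[0,0,0],0.175,0.8],[[0,0,0],0.175,0.8],[[0,0,0],0.171,0.8]]' 20 | egrep 'ft|grip'; python3 st.py
```

```text
ft_force: [0.5, -1.3, -0.3]
grip_width: 0.0609
[ 5.653e-01 -2.938e-01  2.000e-04] axis [-0.0066 -0.013 ] yaw 174.5 q [-37.75  43.61  75.65  -0.94  60.59 148.19] t 71.4
ft_force: [-0.1, -0.4, 0.3]
grip_width: 0.077
[ 0.5678 -0.2954  0.0374] axis [ 0.0243 -0.006 ] yaw -92.5 q [-38.3   40.62  74.67   0.66  63.41  53.91] t 72.9
```

```bash

python3 -m pendant '[[[-2.5,1.6,0],0,0.8],[[0,0,-12],0,0.8],[[0,0,-12],0,0.8],[[0,0,-10],0,0.8],[[0,0,0],0,0.8],[[0,0,0],0,0.8]]' 20 | egrep 'ft|grip'; python3 st.py
```

```text
ft_force: [0.4, 0.2, 0.3]
grip_width: 0.0771
[ 0.5652 -0.2936  0.0019] axis [ 0.0246 -0.0064] yaw -93.0 q [-38.32  42.99  76.8    0.68  58.89  54.33] t 73.65
```

```bash

python3 -m pendant '[[[0,0,-2],0,0.8],[[0,0,0],0,0.1],[[0,0,0],0,0.1],[[0,0,0],0,0.1],[[0,0,0],0,0.1]]' 80 | egrep 'ft|grip'; python3 st.py
```

```text
ft_force: [-0.8, -0.0, 0.1]
grip_width: 0.0584
[ 0.5657 -0.294   0.0013] axis [ 0.0264 -0.0077] yaw -93.0 q [-38.32  43.04  76.82   0.69  58.69  54.35] t 74.275
```

```bash

python3 -m pendant '[[[0,0,10],0,0.1],[[0,0,25],0,0.1],[[0,0,30],0,0.1],[[0,0,30],0,0.1],[[0,0,30],0,0.1],[[0,0,25],0,0.1],[[0,30,0],0,0.1],[[0,40,0],0.03,0.1],[[1,40,0],0.03,0.1],[[1,40,0],0.03,0.1],[[1,40,0],0.03,0.1],[[1,40,0],0.03,0.1]]' 80 | egrep 'ft|grip'; python3 st.py
python3 -m pendant '[[[1,40,0],0.03,0.1],[[1,40,0],0.03,0.1],[[1,40,0],0.03,0.1],[[1,40,0],0.03,0.1],[[1,35,0],0.03,0.1],[[0,20,0],0,0.1],[[0,10,0],0,0.1],[[0,0,0],0,0.1],[[0,0,0],0,0.1]]' 80 | egrep 'ft|grip'; python3 st.py
```

```text
ft_force: [0.4, 0.1, -1.6]
grip_width: 0.0584
[ 0.5676 -0.0593  0.1603] axis [ 0.0284 -0.0044] yaw -84.4 q [-17.97  26.57  78.89   0.27  72.91  66.4 ] t 75.775
ft_force: [0.1, -1.1, -1.4]
grip_width: 0.0583
[0.571  0.1747 0.1636] axis [ 0.0304 -0.0004] yaw -75.4 q [ 5.75 28.87 74.17 -0.2  75.23 81.18] t 76.9
```

```bash

python3 -m pendant '[[[3,11,0],0,0.1],[[3,11,0],0,0.1],[[0,0,-15],0,0.1],[[0,0,-20],0,0.1],[[0,0,-20],0,0.1],[[0,0,-10],0,0.1],[[0,0,0],0,0.1],[[0,0,0],0,0.1]]' 80 | egrep 'ft|grip'; python3 st.py
```

```text
ft_force: [0.0, -0.1, -0.7]
grip_width: 0.0587
[0.5771 0.1969 0.0936] axis [ 0.0284 -0.0011] yaw -75.5 q [ 7.85 34.2  77.09 -0.31 67.11 83.44] t 77.9
```

Right on target. I'll check with the side depth that the spacer is flat, then lower it.

```bash
python3 -c "
from tilt import *
im,d=grab('side'); print(tilt(im,d,'side',(305,178,345,212)))"
python3 -m pendant '[[[0,0,-6],0,0.1],[[0,0,-6],0,0.1],[[0,0,-6],0,0.1],[[0,0,0],0,0.1]]' 80 | egrep 'ft|grip'; python3 st.py
python3 -m pendant '[[[0,0,-6],0,0.1],[[0,0,-6],0,0.1],[[0,0,-6],0,0.1],[[0,0,-3],0,0.1],[[0,0,0],0,0.1]]' 80 | egrep 'ft|grip'; python3 st.py
```

```text
(212, array([0.5661, 0.1921, 0.0878]), array([ 0.918, -0.065,  0.391]))
ft_force: [0.1, -0.0, -2.1]
grip_width: 0.0586
[0.5774 0.1969 0.0752] axis [ 0.03   -0.0008] yaw -75.5 q [ 7.85 35.42 78.25 -0.31 64.63 83.45] t 78.45
ft_force: [-0.4, 0.5, -1.1]
grip_width: 0.0587
[0.5773 0.1969 0.0526] axis [ 0.0298 -0.0009] yaw -75.5 q [ 7.85 37.03 79.51 -0.32 61.78 83.47] t 79.075
```

```bash

python3 -m pendant '[[[0,0,-2],0,0.1],[[0,0,0],0,0.1],[[0,0,0],0,0.9],[[0,0,0],0,0.9],[[0,0,0],0,0.9],[[0,0,0],0,0.9]]' 60 | egrep 'ft|grip'; python3 st.py
python3 -m pendant '[[[0,0,10],0,0.9],[[0,0,20],0,0.9],[[0,0,30],0,0.8],[[0,0,30],0,0.8],[[0,0,20],0,0.8],[[0,-30,0],0,0.8],[[-5,-40,0],0,0.8],[[-5,-40,0],0,0.8],[[-5,-40,0],0,0.8],[[-5,-40,0],0,0.8],[[-5,-40,0],0,0.8],[[-5,-40,0],0,0.8]]' 60 | egrep 'ft|grip'; python3 st.py
python3 - <<'E'
from h import *
im,d=grab('top'); np.savez('t10.npz',im=im,d=d); im2,d2=grab('side'); np.savez('s10.npz',im=im2,d=d2)
import parts
for o in parts.find(im,box=(200,190,560,360)): print(*o)
P=cloud('top',d); print('top z', np.nanmedian(P[214:222,234:244,2]))
a=cv2.resize(im[185:255,205:275],(400,400),interpolation=cv2.INTER_CUBIC)
b=cv2.resize(im2[175:245,285:355],(400,400),interpolation=cv2.INTER_CUBIC)
cv2.imwrite('pics/k10.png',np.hstack([a,b])[:,:,::-1])
E
```

```text
ft_force: [0.3, -0.7, -0.1]
grip_width: 0.0813
[0.5782 0.1971 0.0519] axis [ 0.0327 -0.0004] yaw -75.5 q [ 7.85 37.09 79.54 -0.32 61.52 83.47] t 79.825
ft_force: [0.6, -0.2, -0.2]
grip_width: 0.0763
[ 0.5471 -0.0784  0.1746] axis [ 0.043  -0.0009] yaw -75.2 q [-20.82  23.75  81.16   0.87  72.77  54.1 ] t 81.325
cap [484.7 283.4] 702 [ 406.5 -398.3] [67.7 62.5] -6.8
top z 0.058523978885198225
```

View pics/k10.png

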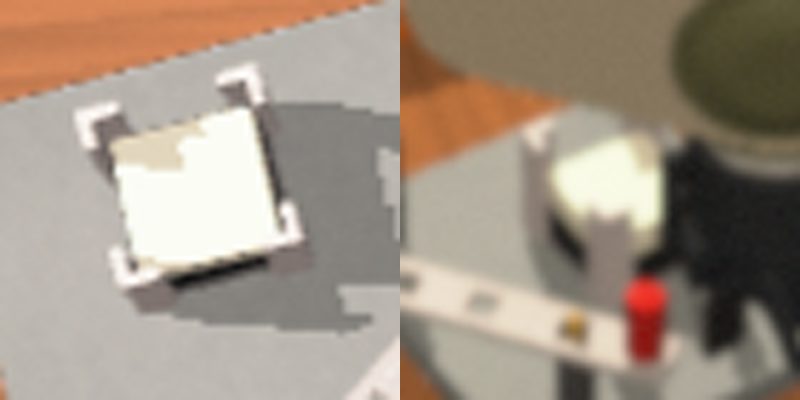

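```bash

python3 -m pendant '[[[-11,-26,-8],-0.03,1],[[-11,-26,-8],-0.03,1],[[-11,-26,-8],-0.03,1],[[-11,-26,-8],-0.03,1],[[-11,-26,-8],-0.03,1],[[-11,-26,-8],-0.03,1],[[-11,-26,-8],-0.03,1],[[-11,-26,-8],-0.03,1],[[-11,-26,-8],-0.03,1],[[-11,-26,-8],-0.03,1],[[-11,-26,-8],-0.03,1],[[0,0,0],0,1]]' 20 | egrep 'ft|grip'; python3 st.py
```

```text
ft_force: [-0.0, -0.3, 0.2]
grip_width: 0.0852
[ 0.4263 -0.3694  0.0914] axis [ 0.0482 -0.0212] yaw -94.6 q [-53.63  30.01  86.05   1.72  61.33  40.2 ] t 82.925
```

```bash

python3 -m pendant '[[[-10,-15,0],0,1],[[-8,-15,0],0,1],[[0,0,0],0,1],[[0,0,-15],0,1],[[0,0,-15],0,1],[[0,0,-15],0,1],[[0,0,0],0,1]]' 20 | egrep 'ft|grip'; python3 st.py
```

```text
ft_force: [0.5, -0.0, -0.2]
grip_width: 0.0852
[ 0.4084 -0.398   0.0434] axis [ 0.0479 -0.0194] yaw -94.4 q [-56.94  34.28  87.72   2.06  55.58  36.34] t 83.8
```

```bash

python3 -m pendant '[[[0,-1,-12],0,1],[[0,0,-12],0,1],[[0,0,-10],0,1],[[0,0,-4],0,1],[[0,0,0],0,1],[[0,0,0],0,0.2],[[0,0,0],0,0.2],[[0,0,0],0,0.2],[[0,0,0],0,0.2]]' 20 | egrep 'ft|grip'; python3 st.py
python3 -m pendant '[[[0,0,0],0,1],[[0,0,0],0,1],[[0,0,0],0,1]]' 20 | egrep 'ft|grip'; python3 st.py
```

```text
ft_force: [-0.5, -0.9, -2.0]
grip_width: 0.0617
[ 0.4088 -0.3991  0.0034] axis [ 0.0486 -0.0204] yaw -94.4 q [-56.97  37.77  89.41   2.21  50.34  36.04] t 84.925
ft_force: [0.3, 0.3, -0.3]
grip_width: 0.0853
[ 0.4089 -0.3992  0.0036] axis [ 0.0489 -0.0207] yaw -94.4 q [-56.96  37.75  89.4    2.21  50.34  36.04] t 85.3
```

```bash

python3 -m pendant '[[[0,0,20],0,1],[[0,0,15],0.175,1],[[0,0,0],0.175,1],[[0,0,0],0.175,1],[[0,0,0],0.175,1],[[0,0,0],0.175,1],[[0,0,0],0.175,1],[[0,0,0],0.175,1],[[0,0,0],0.175,1],[[0,0,0],0.155,1],[[0,0,0],0,1]]' 20 | egrep 'ft|grip'; python3 st.py
```

```text
ft_force: [0.4, -0.7, -0.0]
grip_width: 0.0854
[ 0.4089 -0.3991  0.0402] axis [0.0201 0.0487] yaw -2.4 q [-57.32  35.94  84.73   2.83  61.08 -56.3 ] t 86.675
```

```bash

python3 -m pendant '[[[0,1,-12],-0.03,1],[[0,0,-12],0,1],[[0,0,-10],0,1],[[0,0,-3],0,1],[[0,0,0],0,1]]' 20 | egrep 'ft|grip'; python3 st.py
python3 -m pendant '[[[0,0,0],0,0.1],[[0,0,0],0,0.1],[[0,0,0],0,0.1],[[0,0,0],0,0.1],[[0,0,0],0,0.1]]' 80 | egrep 'ft|grip'; python3 st.py
```

```text
ft_force: [0.3, -0.4, 0.4]
grip_width: 0.0857
[ 4.085e-01 -3.974e-01 -3.000e-04] axis [0.0209 0.0495] yaw -4.7 q [-57.29  39.22  86.76   3.07  55.81 -54.39] t 87.3
ft_force: [0.4, 0.4, -1.3]
grip_width: 0.06
[ 0.4087 -0.3977  0.0007] axis [0.0216 0.0483] yaw -4.7 q [-57.29  39.13  86.72   3.07  55.85 -54.38] t 87.925
```

```bash

python3 -m pendant '[[[0,0,8],0,0.1],[[0,0,20],0,0.1],[[0,0,28],0,0.1],[[0,0,28],0,0.1],[[0,0,28],0,0.1],[[0,0,28],0,0.1],[[0,0,20],0,0.1],[[0,0,0],0,0.1]]' 80 | egrep 'ft|grip'; python3 st.py
python3 -m pendant '[[[8.5,30,0],0.016,0.1],[[8.5,30,0],0.016,0.1],[[8.5,30,0],0.016,0.1],[[8.5,30,0],0.016,0.1],[[8.5,30,0],0.016,0.1],[[8.5,30,0],0.016,0.1],[[8.5,30,0],0.016,0.1],[[8.5,30,0],0.016,0.1],[[8.5,30,0],0.016,0.1],[[8.5,30,0],0.016,0.1],[[0,0,0],0,0.1]]' 80 | egrep 'ft|grip'; python3 st.py
```

```text
ft_force: [-0.1, 0.4, -2.8]
grip_width: 0.0604
[ 0.4079 -0.3966  0.1685] axis [0.0217 0.0479] yaw -4.7 q [-57.29  27.11  76.48   2.59  78.06 -53.18] t 88.925
ft_force: [0.4, -0.4, -0.8]
grip_width: 0.0601
[ 0.4899 -0.0841  0.1584] axis [-0.0006  0.0605] yaw 4.7 q [-25.09  20.88  89.06   3.29  71.59 -30.85] t 90.3
```

```bash

python3 -m pendant '[[[9,30,1],0.018,0.1],[[9,30,1],0.018,0.1],[[9,30,1],0.018,0.1],[[9,30,1],0.018,0.1],[[9,30,1],0.018,0.1],[[9,30,1],0.018,0.1],[[9,30,1],0.018,0.1],[[9,25,1],0.018,0.1],[[7,20,1],0.018,0.1],[[0,10,0],0,0.1],[[0,0,0],0,0.1]]' 80 | egrep 'ft|grip'; python3 st.py
```

```text
ft_force: [-0.6, -0.3, -1.9]
grip_width: 0.0604
[0.5685 0.1807 0.1594] axis [-0.0231  0.0566] yaw 13.7 q [ 4.8  29.9  73.11  3.42 78.06 -9.59] t 91.675
```

```bash

python3 -m pendant '[[[4,8,0],0.005,0.1],[[4,8,0],0,0.1],[[0,0,-15],0,0.1],[[0,0,-20],0,0.1],[[0,0,-15],0,0.1],[[0,0,-10],0,0.1],[[0,0,0],0,0.1],[[0,0,0],0,0.1]]' 80 | egrep 'ft|grip'; python3 st.py
```

```text
ft_force: [-0.2, 0.9, -1.3]
grip_width: 0.0602
[0.5767 0.1954 0.0949] axis [-0.0247  0.0557] yaw 13.8 q [ 6.15 34.8  75.69  3.53 70.62 -8.84] t 92.675
```

```bash

python3 -m pendant '[[[0.3,2.4,0],0,0.1],[[0,0,-4],0,0.1],[[0,0,-4],0,0.1],[[0,0,-4],0,0.1],[[0,0,0],0,0.1]]' 80 | egrep 'ft|grip'; python3 st.py
python3 -m pendant '[[[0,0,-3],0,0.1],[[0,0,-3],0,0.1],[[0,0,0],0,0.1]]' 80 | egrep 'ft|grip'; python3 st.py
```

```text
ft_force: [-0.5, -0.5, -2.3]
grip_width: 0.0603
[0.5774 0.1981 0.0831] axis [-0.0227  0.0559] yaw 13.8 q [ 6.4  35.65 76.25  3.57 69.08 -8.7 ] t 93.3
ft_force: [-0.1, -0.3, -1.4]
grip_width: 0.0604
[0.5774 0.198  0.0767] axis [-0.0227  0.0559] yaw 13.8 q [ 6.4  36.08 76.63  3.59 68.26 -8.76] t 93.675
```

```bash

python3 -m pendant '[[[0,0,-5],0,0.1],[[0,0,-5],0,0.1],[[0,0,-3],0,0.1],[[0,0,0],0,0.1]]' 80 | egrep 'ft|grip'; python3 st.py
python3 -m pendant '[[[0,0,-2],0,0.1],[[0,0,0],0,0.1],[[0,0,0],0,0.9],[[0,0,0],0,0.9],[[0,0,0],0,0.9],[[0,0,0],0,0.9]]' 60 | egrep 'ft|grip'; python3 st.py
```

```text
ft_force: [0.5, 0.7, -1.7]
grip_width: 0.0604
[0.5774 0.1981 0.0627] axis [-0.0228  0.0559] yaw 13.8 q [ 6.4  37.04 77.44  3.63 66.5  -8.88] t 94.175
ft_force: [0.3, -0.4, -0.7]
grip_width: 0.0813
[0.5783 0.1982 0.0619] axis [-0.0196  0.0565] yaw 13.8 q [ 6.4  37.1  77.46  3.65 66.23 -8.9 ] t 94.925
```

```bash

python3 -m pendant '[[[0,0,10],0,0.9],[[0,0,20],0,0.8],[[0,0,30],0,0.8],[[0,0,30],0,0.5],[[0,0,15],0,0],[[0,-30,0],0.08,0],[[0,-40,0],0.08,0],[[0,-40,0],0.08,0],[[0,-40,0],0.08,0],[[0,-40,0],0.08,0],[[0,-40,0],0.08,0],[[0,-40,0],0.08,0]]' 60 | egrep 'ft|grip'
python3 -m pendant '[[[0,-20,0],0.02,0],[[0,0,0],0,0]]' 40 | egrep 'grip'; python3 st.py
python3 - <<'E'
from h import *
im,d=grab('top'); np.savez('t11.npz',im=im,d=d); im2,d2=grab('side'); np.savez('s11.npz',im=im2,d=d2)
import parts
P=cloud('top',d)
hsv=cv2.cvtColor(im,cv2.COLOR_RGB2HSV); H,S,V=[hsv[...,k].astype(int) for k in range(3)]
m=(((H<12)|(H>172))&(S>90)&(V>60)); r=np.zeros_like(m); r[195:240,215:265]=1
k,l,st,ce=cv2.connectedComponentsWithStats((m&r).astype(np.uint8)); i=1+np.argmax(st[1:,4])
print('cap',ce[i],st[i],parts.quad(l==i,.084),'z',np.nanpercentile(P[l==i][:,2],[10,50,90]).round(4))
q=P[l==i]; q=q[np.isfinite(q[:,0])&(q[:,2]>.075)]; c=q.mean(0); print(c, np.linalg.svd(q-c)[2][2])
m=((H<5)|(H>174))&(S>180)&(V>140); r=np.zeros_like(m); r[200:260,265:330]=1
print('knob px',np.argwhere(m&r).mean(0)[::-1],on_plane('top',[np.argwhere(m&r).mean(0)[::-1]],.118)*1e3)
a=cv2.resize(im[185:260,205:305],(800,600),interpolation=cv2.INTER_CUBIC)
cv2.imwrite('pics/k11.png',a[:,:,::-1])
E
```

```text
ft_force: [0.1, 0.3, 0.0]
grip_width: 0.0424
grip_width: 0.0428
[ 0.5777 -0.1004  0.1809] axis [-0.0379  0.0374] yaw 48.2 q [-21.95  28.79  71.29   1.19  82.74 -70.35] t 96.675
cap [237.93352192 216.427157  ] [222 200  32  32 707] (array([575.4, 196.1]), array([67.2, 64.4]), 13.7) z [0.0668 0.0797 0.0864]
[0.57581379 0.19774475 0.08302978] [8.38171166e-03 9.30097404e-04 9.99964440e-01]
knob px [293.425 227.975] [[537.04704411  62.79244566 118.        ]]
```

View pics/k11.png

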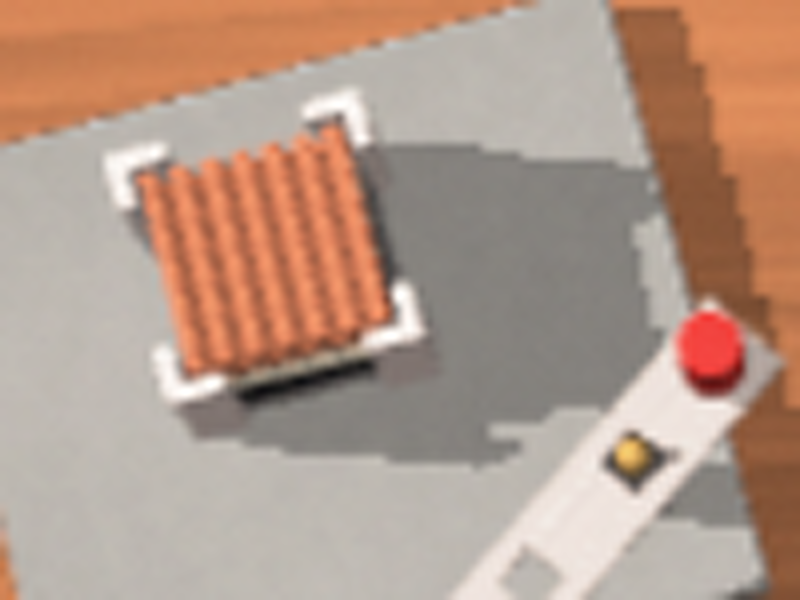

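```bash

python3 -m pendant '[[[-6,25,-5],0,0],[[-6,25,-5],0,0],[[-6,25,-5],0,0],[[-6,25,-5],0,0],[[-6,25,-5],0,0],[[-6,20,-5],0,0],[[-3,12,-5],0,0],[[0,0,0],0,0],[[0,0,0],0,0]]' 40 | egrep 'ft|grip'; python3 st.py
```

```text
ft_force: [0.2, -0.4, -0.3]
grip_width: 0.0431
[0.536  0.0719 0.147 ] axis [-0.036   0.0381] yaw 48.7 q [ -5.86  26.04  82.38   2.04  73.87 -55.2 ] t 97.9
```

```bash

python3 -m pendant '[[[2,-7,0],0,0],[[0,0,-15],0,0],[[0,0,-15],0,0],[[0,0,-10],0,0],[[0,0,-8],0,0],[[0,0,-5],0,0],[[0,0,0],0,0]]' 40 | egrep 'ft|grip'; python3 st.py
```

```text
ft_force: [0.4, -0.2, -0.8]
grip_width: 0.0427
[0.5385 0.062  0.0898] axis [-0.0366  0.0381] yaw 48.5 q [ -6.88  30.07  86.28   2.1   66.01 -56.29] t 98.775
```

```bash

python3 -m pendant '[[[0,2.5,0],0,0],[[0,0,0],0,-0.7],[[0,0,0],0,-0.8],[[0,0,0],0,-0.8],[[0,0,0],0,-0.8],[[0,0,0],0,-0.8]]' 40 | egrep 'ft|grip'; python3 st.py
python3 - <<'E'
from stay import *
th,p=bar(168); last=pose(th,p,0,33)
for a in (.05,.1,.15,.2,.25): q=pose(th,p,a,33); print(a,(q-last).round(1)); last=q
th,p=bar(121); q=pose(th,p,.25,33); print('to mid',(q-last).round(1),q); last=q
for a in (.2,.15,.1,.05,0): q=pose(th,p,a,33); print(a,(q-last).round(1),q.round(1)); last=q
E
```

```text
ft_force: [0.3, -0.8, 0.1]
grip_width: 0.0186
[0.5389 0.0648 0.0908] axis [-0.0347  0.0378] yaw 48.5 q [ -6.58  30.    86.18   2.11  66.05 -56.02] t 99.525
0.05 [-1.4  1.3 10.2]
0.1 [-1.8  1.6 10.1]
0.15 [-2.2  1.9 10. ]
0.2 [-2.6  2.2  9.8]
0.25 [-2.9  2.6  9.6]
to mid [ 37.2 -28.7   0. ] [564.92766426  44.36536038  49.69192156]
0.2 [ 3.  -2.4 -9.6] [568.   41.9  40.1]
0.15 [ 2.7 -2.1 -9.8] [570.6  39.8  30.3]
0.1 [  2.3  -1.8 -10. ] [572.9  38.   20.3]
0.05 [  1.9  -1.5 -10.1] [574.8  36.4  10.2]
0 [  1.5  -1.2 -10.2] [576.3  35.3   0. ]
```

```bash

python3 -m pendant '[[[-1,1,10],0,-0.9],[[-2,2,10],0,-0.9],[[-2,2,10],0,-0.9],[[-3,2,10],0,-0.9],[[-3,3,10],0,-0.9],[[0,0,0],0,-0.9],[[0,0,0],0,-0.9]]' 40 | egrep 'ft|grip'; python3 st.py
```

```text
ft_force: [-0.9, -0.6, -2.3]
grip_width: 0.0187
[0.5271 0.0756 0.1448] axis [-0.0332  0.0374] yaw 48.6 q [ -5.55  25.35  84.02   2.04  72.75 -54.75] t 100.4
```

```bash

python3 -m pendant '[[[7,-6,0],0.01,-0.9],[[7,-6,0],0.01,-0.9],[[7,-6,0],0.01,-0.9],[[7,-5,0],0.01,-0.9],[[6,-5,0],0,-0.9],[[0,0,0],0,-0.9],[[0,0,0],0,-0.9]]' 40 | egrep 'ft|grip'; python3 st.py
python3 -c "
from stay import *
th,p=bar(121)
for a in (.25,.26,.27,.28): print(a,pose(th,p,a,33).round(1))"
```

```text
ft_force: [0.0, 1.3, -2.4]
grip_width: 0.019
[0.564  0.0454 0.1436] axis [-0.0361  0.0373] yaw 50.9 q [ -8.24  28.57  78.43   1.88  75.37 -59.66] t 101.275
0.25 [564.9  44.4  49.7]
0.26 [564.3  44.9  51.6]
0.27 [563.6  45.4  53.5]
0.28 [562.9  46.   55.4]
```

```bash

python3 -m pendant '[[[3,-2.4,-9.5],0,-0.9],[[3,-2.1,-9.5],0,-0.9],[[1.5,-1.2,-6],0,-0.9],[[0,0,0],0,-0.9],[[0,0,0],0,-0.9]]' 40 | egrep 'ft|grip'; python3 st.py
python3 - <<'E'
from h import *
from stay import *
th,p=bar(121)
for a in (.14,.13,.12,.11): print(a,pose(th,p,a,33).round(1))
im2,d=grab('side'); np.save('s12.npy',im2)
b=cv2.resize(im2[200:250,290:350],None,fx=12,fy=12,interpolation=cv2.INTER_CUBIC)
cv2.imwrite('pics/k12.png',b[:,:,::-1])
hsv=cv2.cvtColor(im2,cv2.COLOR_RGB2HSV); H,S,V=[hsv[...,k].astype(int) for k in range(3)]
m=(H>12)&(H<32)&(S>90)&(V>60); r=np.zeros_like(m); r[222:245,305:325]=1
print('gold',np.argwhere(m&r)[:,::-1].tolist())
u=np.array([np.cos(p),np.sin(p)])
print('expected hole px',proj('side',[np.r_[(PIN-.9*u),75+121*np.sin(.12)+4]/1e3])+[.83,-.4])
E
```

```text
ft_force: [0.4, 0.1, 1.7]
grip_width: 0.0186
[0.5712 0.0395 0.117 ] axis [-0.0378  0.0374] yaw 51.0 q [ -8.71  30.86  79.19   1.88  72.43 -60.28] t 101.9
0.14 [571.1  39.4  28.3]
0.13 [571.6  39.   26.3]
0.12 [572.   38.7  24.3]
0.11 [572.5  38.3  22.3]
gold [[315, 235]]
expected hole px [[314.98827089 227.88439471]]
```

```bash

python3 -m pendant '[[[1.5,-1.2,-6],0,-0.9],[[1,-1,-6],0,-0.9],[[0,0,0],0,-0.9]]' 40 | egrep 'ft|grip'; python3 st.py
python3 - <<'E'
from h import *
from stay import *
th,p=bar(121)
for a in (.08,.07,.06): print(a,pose(th,p,a,33).round(1))
im2,d=grab('side'); np.save('s13.npy',im2)
b=cv2.resize(im2[200:250,290:350],None,fx=12,fy=12,interpolation=cv2.INTER_CUBIC)
cv2.imwrite('pics/k13.png',b[:,:,::-1])
hsv=cv2.cvtColor(im2,cv2.COLOR_RGB2HSV); H,S,V=[hsv[...,k].astype(int) for k in range(3)]
m=(H>12)&(H<32)&(S>80)&(V>60); r=np.zeros_like(m); r[222:245,305:325]=1
print('gold',np.argwhere(m&r)[:,::-1].tolist())
print(V[224:242,308:324])
E
```

```text
ft_force: [-0.9, 0.5, 0.4]
grip_width: 0.0185
[0.5738 0.0371 0.1044] axis [-0.0375  0.0371] yaw 51.0 q [ -8.9   31.89  79.65   1.87  70.92 -60.53] t 102.325
0.08 [573.7  37.3  16.3]
0.07 [574.1  37.   14.3]
0.06 [574.4  36.7  12.2]
gold [[314, 230], [315, 230], [316, 230], [314, 231], [315, 231], [316, 231], [315, 232], [316, 232]]
[[189 172 147 132 126 123 120 119 118 121 127 135 136 138 140 139]
 [220 207 185 168 159 153 145 137 131 131 134 138 137 140 139 141]
 [235 230 222 217 208 199 188 174 165 157 155 154 149 146 143 142]
 [240 239 237 234 231 226 219 209 205 200 196 188 179 171 165 157]
 [241 241 240 239 233 222 217 218 220 221 221 221 218 213 205 196]
 [241 241 240 236 223 198 192 203 207 212 222 231 234 234 231 226]
 [241 241 239 232 207 173 177 187 187 188 215 232 238 239 238 237]
 [240 240 237 228 195 167 172 180 180 190 221 235 239 239 240 240]
 [233 235 234 228 213 193 191 191 193 213 231 238 240 240 240 239]
 [212 218 221 221 220 217 214 214 218 228 236 239 240 239 240 239]
 [181 183 189 196 200 204 208 212 220 228 234 235 236 238 238 238]
 [173 170 171 167 157 155 165 179 188 200 211 220 224 228 230 233]
 [176 174 172 160 130 110 113 124 133 145 157 174 187 195 206 213]
 [177 179 174 160 119  83  73  79  83  92 110 129 144 153 162 168]
 [179 179 176 158 118  76  59  58  59  61  84 112 126 129 129 135]
 [180 179 175 160 118  74  58  56  53  57  83 117 134 133 125 121]
 [177 179 176 159 118  72  58  55  53  55  83 123 149 146 132 119]
 [178 177 176 158 118  73  57  52  51  57  83 126 155 159 139 122]]
```

```bash

python3 -m pendant '[[[1,-1,-5],0,-0.9],[[1,-0.5,-5],0,-0.9],[[0.5,0,-4],0,-0.9],[[0,0,0],0,-0.9]]' 40 | egrep 'ft|grip'; python3 st.py
```

```text
ft_force: [0.2, -0.0, 2.5]
grip_width: 0.0189
[0.5766 0.0355 0.0899] axis [-0.0369  0.0368] yaw 51.0 q [ -9.01  33.08  80.17   1.87  69.18 -60.71] t 102.875
```

Level again, since z matches the gripping height. Release, retreat and check.

```bash

python3 -m pendant '[[[0,0,0],0,-0.2],[[0,0,0],0,0],[[0,0,0],0,0],[[0,0,15],0,0],[[0,0,25],0,0],[[0,0,35],0,0],[[0,0,35],0,0],[[0,-30,0],0,0],[[0,-40,0],0,0],[[0,-40,0],0,0],[[0,-40,0],0,0],[[0,-40,0],0,0]]' 40 | egrep 'ft|grip';python3 -m pendant '[[[0,-40,0],0,0],[[0,-30,0],0,0],[[0,0,0],0,0],[[0,0,0],0,0]]' 40 | egrep 'ft|grip'; python3 st.py
python3 - <<'E'
from h import *
import parts
im,d=grab('top'); np.savez('t14.npz',im=im,d=d); im2,d2=grab('side'); P=cloud('top',d)
hsv=cv2.cvtColor(im,cv2.COLOR_RGB2HSV); H,S,V=[hsv[...,k].astype(int) for k in range(3)]
m=(((H<12)|(H>172))&(S>90)&(V>60)); r=np.zeros_like(m); r[195:240,215:265]=1
k,l,st,ce=cv2.connectedComponentsWithStats((m&r).astype(np.uint8)); i=1+np.argmax(st[1:,4])
q=P[l==i]; q=q[np.isfinite(q[:,0])&(q[:,2]>.075)]; c=q.mean(0)
print('cap',parts.quad(l==i,.084),c.round(4),np.linalg.svd(q-c)[2][2].round(3))
m=((H<5)|(H>174))&(S>180)&(V>140); r=np.zeros_like(m); r[195:260,280:340]=1
print('knob',on_plane('top',[np.argwhere(m&r).mean(0)[::-1]],.118)*1e3)
a=cv2.resize(im[185:285,205:335],(480,369),interpolation=cv2.INTER_CUBIC)
b=cv2.resize(im2[180:270,265:345],(320,360),interpolation=cv2.INTER_CUBIC)
o=np.zeros((369,800,3),np.uint8); o[:,:480]=a; o[:360,480:]=b
cv2.imwrite('pics/k14.png',o[:,:,::-1])
E
```

```text
ft_force: [0.8, 0.8, -0.3]
grip_width: 0.0429
ft_force: [-0.0, 0.0, 0.4]
grip_width: 0.0426
[ 0.5761 -0.2317  0.2183] axis [-0.022   0.0309] yaw 51.1 q [-33.15  30.42  61.99   0.79  89.61 -84.3 ] t 104.875
cap (array([575.4, 196.1]), array([67.2, 64.4]), 13.7) [0.576  0.1976 0.0829] [-0.001 -0.001  1.   ]
knob [[575.54852348  34.41165169 118.        ]]
```

View pics/k14.png

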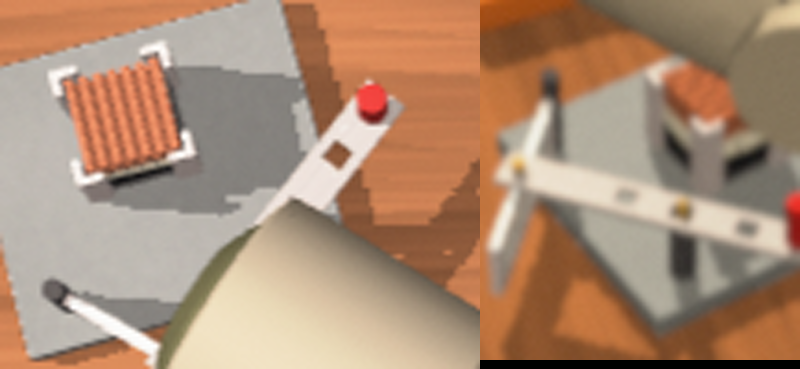

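```bash
python3 - <<'E'
from h import *
t=np.load('t14.npz'); P=cloud('top',t['d']); hsv=cv2.cvtColor(t['im'],cv2.COLOR_RGB2HSV)
m=(hsv[...,1]<40)&(hsv[...,2]>200); r=np.zeros_like(m); r[212:242,280:300]=1; q=P[m&r]; q=q[np.isfinite(q[:,0])]
print('bar z near pin', np.percentile(q[:,2],[10,50,90]).round(4), 'bar beyond outer hole', np.nanmedian(P[218:221,298:300,2]).round(4))
A=np.load('t5.npz'); Q=cloud('top',A['d']); print('outer seat ref bar z',np.nanmedian(Q[235:240,278:282,2]).round(4))
ticket.close_job(); print('closed',env.observe()['time_s'])
E
```

```text
bar z near pin [0.0751 0.0787 0.083 ] bar beyond outer hole 0.0775
outer seat ref bar z 0.0494
the job is handed in; nothing more can be done
the job is handed in; nothing more can be done
```

The load is rebuilt in its bay and the job was handed in at about 105 s of the 210 s allowed; no verdict was reported.

**What I did:**
- I moved the stay's outermost hole onto the pin.
- I stacked the base, the two spacers present and the cap. The cap had been knocked about 3 cm aside during the run, so I measured it again before picking it up.
- I then moved the stay's middle hole onto the pin, released it and drew the arm clear.

**Last checks that agreed:**
- **Cap:** it measures (575.4–576, 196–198) mm, against a pocket centre of about (577, 197) mm. It is flat to about 0.001 rad and square to about 0.3°, with its top at about 83 mm (84 expected).
- **Stay:** the side picture shows the pin in the middle hole. The knob is within about 1.5 mm of its computed place, and the bar's upper face reads about 79 mm near the pin (80 expected), so it lies level.
- **Bystanders:** I did not measure their shift at the end; I kept clear of them and felt no contact.

**Checks that failed or disagreed:**
- **False alarm on the first spacer:** I read a shadow as tilt and carried the spacer back over the desk. The depth fit showed it was flat.
- **Tool lean:** the gripper built up to about 0.09 rad of lean in fast moves. I worked it back to about 0.02–0.06 rad, and the parts still settled flat.
- **Two depth readings unusable:** the second spacer's tilt fit in the air also caught the corner guides. The reference reading of the bar on the outer hole missed the bar.

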